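Load and start the denture-case steriliser

ROBOT

A 6-joint arm with a two-finger parallel gripper is mounted at the origin on the work surface. World frame = base frame: x ahead of the robot, y to its left, z up, the work surface at z = 0. Lengths are in m, angles in rad, forces in N, time in s.
With the tool pointing down it reaches from about 0.375 to 0.825 m from the base axis. Payload 5.5 kg.
Tool frame: the origin (TCP) lies on the centre line of the jaws, within the pads' length; the fingertips stand 11 mm ahead of it and the grasp point (between the pads) lies 8 mm behind it (tips_ahead is the distance from the TCP to the fingertips, in m); y points along the fingers, x is the direction in which the jaws open and shut, and the axes are right-handed (so a half turn about y gives the same grasp; the last joint's range is limited). The gripper opens to 85 mm and grips with 20 to 120 N. Pads are 22 mm wide; open, the fingers measure 114 mm over their backs; the gripper's body (76 mm by 85 mm) begins 54 mm behind the grasp point. The pads swing forward as they close: fully open they stand 13 mm farther back than shut.
Start: joints at [-1.256, 0.314, -0.047, 1.21, 0, 1.571], TCP at [0.186, -0.571, 0.242] pointing down, gripper open.
Joint ranges: [-2.67, 2.67], [-0.69, 1.73], [-1.03, 1.25], [-2.08, 2.16], [-1.42, 1.45], [-3.14, 3.14]. Speed limits (rad/s): [2.39, 2.39, 3.01, 3.14, 3.14, 3.14].

INTERFACE

Orientations are given as a unit quaternion [w, x, y, z].
In Python, from bench import get_obs, capture, camera_model, finish_job, tips_ahead gives the robot as it stands.
- The arm moves only by the tool servo_tool, never from a script. Its argument "plan" is a list of rows, each an object with "linear": the shift along the tool's x, y, z in cm, a list of three; "twist": the turn, a rotation vector about the tool's x, y, z in rad, a list of three; "fingers": the finger opening in cm, from 0 to 8.54. In form: [{"linear": [tx, ty, tz], "twist": [wx, wy, wz], "fingers": fingers}, ...]. A call has 1 to 8 rows; each row is the pose to reach, as a shift and turn from the pose measured when the call began, along the tool's axes at that moment; what a row does not reach only later rows make up. A row lasts 1/8 s, in which the tool goes at most 62.5 mm and 10.7 degrees, less where a joint would pass 70% of its speed; a pose out of reach is approached as far as the arm can. A call with a gripper value outside its range is refused whole. The fingers move at their own pace and stop on an object; "force" is the grip in N (left out, the last holds). Time passes only in rows, so rows that repeat a pose let the fingers close. It gives the time, the measured TCP pose, the force and the opening at its end, in the units of the state.
- get_obs(): the state, without advancing time (a new reading comes with each control period).
- capture(name): name is "scene" or "top" or "wrist"; returns (picture, depth): 480x640x3 uint8, red, green, blue; 480x640 float32, m along the optical axis (not along the pixel's ray), 0 where there is no reading.
- camera_model(name): a dict with "camera_matrix" (3x3 intrinsics, pixels), "extrinsics" (4x4, takes a point from camera to world coordinates). Camera axes: x right, y down, z forward; pixel columns grow to the right and rows downward; lengths in m; the calibration is good to about 2 mm. The wrist camera is an equidistant fisheye: a pixel r from the principal point sees the ray r / f radians off the axis. A picture is of the moment at which its call begins: read the wrist's pose just before it. camera_model takes no time and is no camera call; for the wrist camera it gives the pose at the moment of the call.
- finish_job(): hands the job in, once; it reports no verdict.
The state is a dict: "time": time; "joints": joint angles; "dq": joint speeds; "joint_efforts": joint torques, N m; "ee_pos": TCP position; "ee_rot": TCP orientation; "contact_force": force on the tool from outside, world axes, zero at the start; "ft_torque": the same for the moment, N m; "opening": finger opening in m.
Only numpy, scipy, OpenCV 4.12 (cv2) and the standard library are available. Lean on these libraries where they do the work, as an engineer would, in place of code of your own. Each camera call takes 0.05 s, during which the arm holds its last target.

TASK

Push every white denture case on the table through the steriliser's swing flap so that it drops into the box and the flap shuts behind it. Then wind the crank exactly three full turns clockwise (seen from above), no more, ending with its grip back over the mark, and after that press the recessed start button fully down with the pin of the stylus. Finally stand the stylus upright in its stand again, and leave the tin, the mug and the jar where they are.

Things in the scene. Friction and masses are not known exactly. Their poses are not given: they have to be found in the camera images.
- case0_mid (a point): Centre (half-way up) of a closed white plastic denture case, a plain rounded bar 76 x 44 x 26 mm (its x, y, z axes), 56 to 112 g; it starts lying flat on the table on the robot's left, long axis within 0.7 rad of world y. There are two or three cases; absent ones have no pose.
- case1_mid (a point): Centre (half-way up) of a closed white plastic denture case, a plain rounded bar 76 x 44 x 26 mm (its x, y, z axes), 56 to 112 g; it starts lying flat on the table on the robot's left, long axis within 0.7 rad of world y. There are two or three cases; absent ones have no pose.
- case2_mid (a point): Centre (half-way up) of a closed white plastic denture case, a plain rounded bar 76 x 44 x 26 mm (its x, y, z axes), 56 to 112 g; it starts lying flat on the table on the robot's left, long axis within 0.7 rad of world y. There are two or three cases; absent ones have no pose.
- case3_mid (a point): Centre (half-way up) of a closed white plastic denture case, a plain rounded bar 76 x 44 x 26 mm (its x, y, z axes), 56 to 112 g; it starts lying flat on the table on the robot's left, long axis within 0.7 rad of world y. There are two or three cases; absent ones have no pose.
- machine: White steriliser, fixed. Origin on the table under the lintel over the flap; x points away from the robot, into the machine (within 0.12 rad of world x), y left. In its frame, mm: behind the flap a closed collecting box (inside x -30 to 290, y -70 to 70, slippery floor sloping from height 22 down to 8, clear lid on top at 163); right of the sill a flat grey deck (x -120 to 80, y -300 to -45, height 85) with crank and button.
- sill (a point): Centre of the level loading sill's top, machine frame (-87.5, 0, 110) mm. The sill spans x -145 to -30, y -45 to 45, with rails 5 mm high and 4 mm thick at y = -40 and 40, and leads straight to the flap.
- opening (a point): Middle of the sill's inner edge, where the flap's lower edge rests: machine frame (-30, 0, 110) mm. Beyond it a slippery 45-degree chute leads down into the box. The upright front wall of the box, with the lintel (height 151) and the opening (y -33 to 33), is 30 mm farther in, at x = 0.
- flap (a joint): Slick grey flap 64 mm wide, 48 mm long, hung from the lintel (height 150, x = 3 mm) and leaning out to the sill's inner edge; 0 = shut, grows to 2.0 rad as it is pushed inward, a weak spring shuts it (under 1 N at its lower edge). It does not open outward. A case pushed from behind until its rear end is near the lintel (x = 0) tips over the sill's inner edge and slides into the box.
- crank_axis (a point): Point on the vertical crank axis at the height of the middle of the crank's grip: machine frame (-20, -205, 142.5) mm.
- crank_grip (a point): Centre of the upright black crank grip, a freely spinning sleeve 22 mm in diameter and 46 mm tall (about 119 to 165 mm above the table), 50 mm from the crank axis.
- crank (a joint): Crank angle in rad: 0 at the start, where the grip stands over a small black mark on the machine's +x side of the axis, growing clockwise seen from above, 6.283 a turn. It needs about 2 N at the grip, stays where it is left, and turns on past three turns (no stop before 40 rad).
- button_mouth (a point): Centre of the mouth of the button's recess, a vertical hole 17 mm in diameter in the grey deck (height 85 mm), at machine frame (-95, -205, 85) mm. The button's top is 22 mm below the mouth.
- startbutton (a joint): The start button, 14 mm in diameter, at the bottom of the recess: 0 = up, 0.006 m = fully down (4 N), sprung.
- stylus_mid (a point): Centre of the stylus's grip, an aluminium cylinder 24 mm in diameter and 70 mm tall; its thin pin, 8 mm in diameter and 34 mm long, points down from the grip's lower end. It stands upright in its stand, shoulder on the stand's top; 60 g.
- stylus_tip (a point): Lower end of the stylus's pin, 69 mm below stylus_mid.
- stand_hole0 (a point): Centre of the mouth of the vertical 17 mm through hole in the fixed wooden stylus stand, a block 60 x 60 x 45 mm; the mouth is on its top, 45 mm above the table.
- tin: Bystander: round metal tin 66 mm in diameter, 38 mm tall, lying among the cases; origin at its underside.
- mug: Bystander: white mug, 80 mm wide, 85 mm tall, on the right; origin at its underside.
- jar: Bystander: glass jar 72 mm wide, 100 mm tall, on the right; origin at its underside.
Mind the look-alikes: they are no part of the job. What is shaped like the part that bears case0_mid but red is not meant.

How it is judged:
By the outcome, as a careful person would: the job done as asked, in the order asked, and still so for the second after the job is handed in, with the robot touching nothing.
Of case0, case1, case2, case3 only 2 to 3 are there at a start; the rules pass over those that are not, and their reading is None.
At some moment in a run one of case0, case1, case2, case3 may be knocked a few centimetres aside while the robot is not near it.
It also fails if it takes over 210 s, if anything falls off the work surface, if the arm or the gripper's body presses on something with over 40 N, if the wrist force passes 120 N, or if a joint passes its speed limit or range.

## Working session

There is one attempt and no reset: what is moved stays moved. The work goes in short steps, Python scripts to look and compute and a tool call to move; the robot and the scene stay as the last step left them, time stands still between calls to the robot, and variables do not carry over. Pictures are saved under pics/ and viewed, and the job is handed in when it is done.

Besides the shell and the picture viewer there is one more tool, called as name(argument=value, ...), one argument or row to a line, values as JSON. servo_tool: Moves the arm, as the interface text tells. Its arguments: {"type":"object","properties":{"plan":{"type":"array","items":{"type":"object","properties":{"linear":{"type":"array","items":{"type":"number"}},"twist":{"type":"array","items":{"type":"number"}},"fingers":{"type":"number"}}}},"force":{"type":"number"}},"required":["plan"]}

```bash
ls; mkdir -p pics
python3 - <<'E'
from bench import *
import cv2
print(get_obs()); print(tips_ahead)
for n in ["scene","top","wrist"]:
    m=camera_model(n); print(n,m)
    p,d=capture(n); cv2.imwrite(f"pics/{n}0.png",p[:,:,::-1]); 
    import numpy as np; np.save(f"pics/{n}0d.npy",d)
E
```

```text
pics
{'time': 0.0, 'joints': array([-1.25601408e+00,  3.14224547e-01, -4.80455697e-02,  1.21020370e+00,
        4.38511615e-05,  1.57080494e+00]), 'dq': array([-0.0003332 , -0.0008861 ,  0.00146266, -0.00014655, -0.00080565,
        0.00017096]), 'joint_efforts': array([-1.45549457e-03, -5.39586246e+01,  3.39752162e+01,  1.91383052e-02,
       -1.85175818e-04,  7.93400801e-06]), 'ee_pos': array([ 0.18561046, -0.56999635,  0.24145012]), 'ee_rot': array([ 0.57254984, -0.57182784,  0.41592187, -0.41498024]), 'contact_force': array([-0.04449057, -0.80284287,  0.09708622]), 'ft_torque': array([-0.01623315,  0.01268814,  0.0405585 ]), 'opening': 0.08518028524010855}
0.011
scene {'camera_matrix': array([[494.78884845,   0.        , 325.23736004],
       [  0.        , 494.78884845, 239.91880166],
       [  0.        ,   0.        ,   1.        ]]), 'extrinsics': array([[ 0.40550396,  0.61657586, -0.67483387,  1.23781494],
       [ 0.91408163, -0.26978922,  0.30276815, -0.33665474],
       [ 0.00461663, -0.73962693, -0.67300126,  0.80689206],
       [ 0.        ,  0.        ,  0.        ,  1
[... 189 characters left out ...]
, 'extrinsics': array([[-0.0092739 , -0.99274582,  0.11987379,  0.38726698],
       [-0.99950996,  0.01278711,  0.02857159, -0.03555544],
       [-0.02989717, -0.11955007, -0.99237792,  1.26116129],
       [ 0.        ,  0.        ,  0.        ,  1.        ]])}
wrist {'camera_matrix': array([[371.64829954,   0.        , 323.90977135],
       [  0.        , 371.64829954, 240.68436614],
       [  0.        ,   0.        ,   1.        ]]), 'extrinsics': array([[ 0.31043925, -0.89790451, -0.31208165,  0.26480977],
       [-0.95059224, -0.29370363, -0.10056128, -0.54492205],
       [-0.00136508,  0.32788057, -0.9447182 ,  0.37346279],
       [ 0.        ,  0.        ,  0.        ,  1.        ]])}
```

View pics/scene0.png

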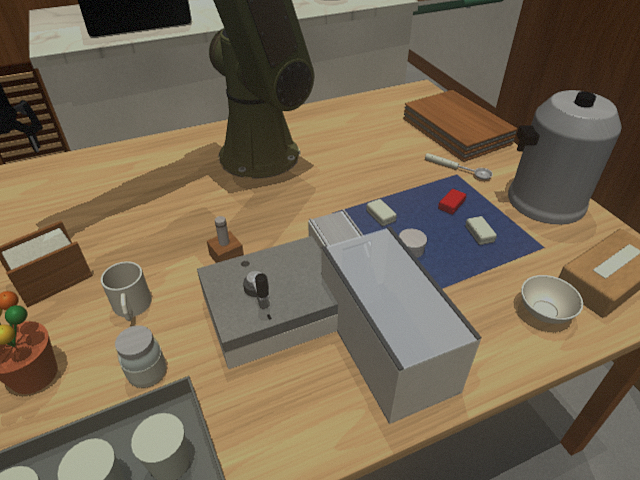

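View pics/top0.png

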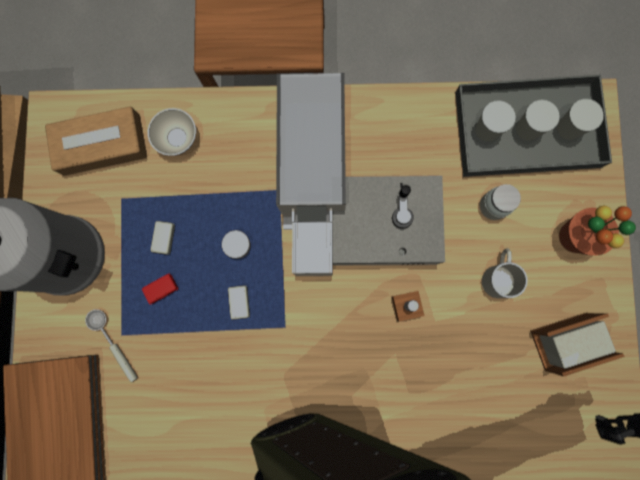

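View pics/wrist0.png

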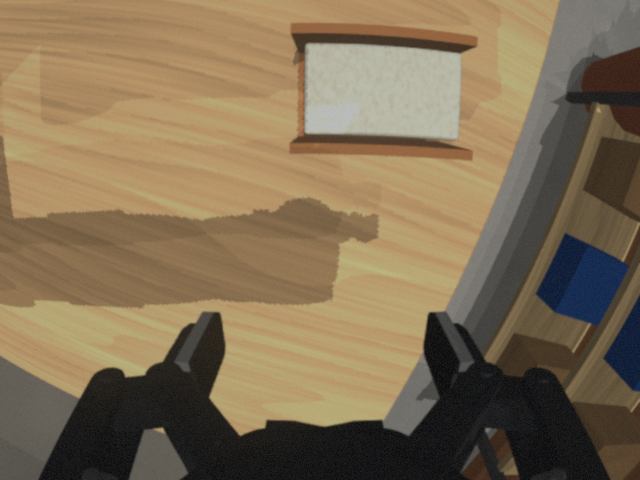

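The pictures show the following.
- **White case candidates (top view):** white bars at (162,238) and (238,302).
- **Look-alikes:** the red bar at (159,289), the round tin at (236,244), and the box labels at (90,137) and (580,345).
- **Sill, crank and button:** sill at (312,245), crank at (402,205), button hole at (403,251).
- **Stylus and bystanders:** stylus at (412,306), mug at (508,282), jar at (501,202).

I choose the two white bars on the blue mat. Next I measure and take a close crop.

```bash
cat > h.py <<'E'
import numpy as np, cv2
from bench import *
from scipy.spatial.transform import Rotation as Ro
def R(q): return Ro.from_quat([q[1],q[2],q[3],q[0]]).as_matrix()
def ray(n,uv,m=None):
    m=m or camera_model(n); K=m["camera_matrix"];E=m["extrinsics"]
    u,v=uv; x=(u-K[0,2])/K[0,0]; y=(v-K[1,2])/K[1,1]
    if n=="wrist":
        r=np.hypot(x,y); d=np.array([np.sin(r)*x/r,np.sin(r)*y/r,np.cos(r)]) if r>1e-9 else np.array([0,0,1.])
    else: d=np.array([x,y,1.])
    return E[:3,3], E[:3,:3]@d
def onplane(n,uv,z,m=None):
    o,d=ray(n,uv,m); return o+d*(z-o[2])/d[2]
def two(o1,d1,o2,d2):
    A=np.stack([d1,-d2],1); s=np.linalg.lstsq(A,o2-o1,rcond=None)[0]
    a=o1+s[0]*d1;b=o2+s[1]*d2
    return (a+b)/2, np.linalg.norm(a-b)
def cloud(n,d,m=None):
    m=m or camera_model(n); K=m["camera_matrix"];E=m["extrinsics"]
    v,u=np.mgrid[0:480,0:640]; x=(u-K[0,2])/K[0,0]; y=(v-K[1,2])/K[1,1]
    P=np.stack([x*d,y*d,d],-1); return P@E[:3,:3].T+E[:3,3]
def white_cases(p):
    """white blobs in an rgb image -> contours"""
    hsv=cv2.cvtColor(p,cv2.COLOR_RGB2HSV)
    return ((hsv[...,2]>130)&(hsv[...,1]<70)).astype(np.uint8)
E
python3 - <<'E'
from h import *
print(R(get_obs()["ee_rot"]).round(3))
for n in ["top","scene"]:
    p=cv2.imread(f"pics/{n}0.png")[:,:,::-1]; d=np.load(f"pics/{n}0d.npy"); C=cloud(n,d)
    mask=white_cases(np.ascontiguousarray(p))
    nn,l,s,c=cv2.connectedComponentsWithStats(mask)
    for i in range(1,nn):
        if 60<s[i,4]<5000:
            q=C[l==i]; q=q[np.isfinite(q).all(1)]
            print(n,i,c[i].round(1),s[i,2:],np.median(q,0).round(3))
C=cloud("top",np.load("pics/top0d.npy"))
for uv in [(162,238),(238,302),(159,289),(236,244),(312,245),(312,215),(402,251),(420,251),(412,306),(405,190),(402,218),(508,300),(501,202),(400,295),(360,200)]:
    print(uv,C[uv[1],uv[0]].round(3))
p=cv2.imread("pics/top0.png"); cv2.imwrite("pics/crop.png",np.vstack([cv2.resize(p[190:340,110:310],None,fx=3,fy=3,interpolation=cv2.INTER_CUBIC)]))
cv2.imwrite("pics/crop2.png",cv2.resize(p[165:330,270:460],None,fx=3.5,fy=3.5,interpolation=cv2.INTER_CUBIC))
p=cv2.imread("pics/scene0.png"); cv2.imwrite("pics/crop3.png",cv2.resize(p[200:350,190:390],None,fx=4,fy=4,interpolation=cv2.INTER_CUBIC))
E
```

```text
[[ 0.31  -0.     0.951]
 [-0.951  0.001  0.31 ]
 [-0.001 -1.    -0.   ]]
top 16 [586.1 114.4] [ 33  32 814] [ 0.821 -0.618  0.095]
top 17 [498.5 116. ] [ 33  31 812] [ 0.821 -0.419  0.095]
top 18 [542.3 115.1] [ 33  31 815] [ 0.821 -0.518  0.096]
top 20 [173.1 132.8] [  49   47 1354] [0.823 0.365 0.014]
top 21 [ 90.7 137.1] [ 58  24 744] [0.801 0.551 0.061]
top 26 [506.8 197.4] [ 28  32 614] [ 0.629 -0.427  0.099]
top 35 [403.4 212.4] [ 14  23 216] [ 0.591 -0.19   0.118]
top 37 [ 10.9 239.5] [  27   66 1311] [0.522 0.594 0.28 ]
top 38 [310.7 246.1] [  51   64 2152] [0.522 0.017 0.111]
top 41 [161. 237.] [ 21  31 495] [0.559 0.384 0.026]
top 43 [234.9 243.7] [ 27  27 565] [0.538 0.202 0.037]
top 47 [505.9 278.6] [ 36  50 628] [ 0.447 -0.436  0.006]
top 52 [237.8 302.1] [ 20  32 528] [0.4   0.196 0.025]
top 54 [413.4 305.4] [10 11 84] [ 0.388 -0.206  0.114]
top 58 [ 96.2 319.2] [ 13  13 135] [0.363 0.546 0.003]
top 62 [584.3 344.1] [  62   46 1702] [ 0.301 -0.578  0.094]
top 63 [119.7 359.5] [ 35  54 312] [0.266 0.477 0.018]
scene 1 [105.   29.2] [ 195   58 4602] [-0.66  -0.404  0.185]
[... 802 characters left out ...]
.631 -0.428  0.1  ]
scene 127 [157.  437.4] [  53   50 2001] [ 0.823 -0.421  0.096]
scene 129 [ 86.9 460.8] [  57   42 1863] [ 0.818 -0.518  0.096]
scene 130 [ 18.5 473.5] [ 38  14 431] [ 0.797 -0.607  0.096]
(162, 238) [0.556 0.382 0.026]
(238, 302) [0.4   0.195 0.026]
(159, 289) [0.433 0.385 0.028]
(236, 244) [0.538 0.199 0.04 ]
(312, 245) [0.524 0.014 0.112]
(312, 215) [0.59  0.013 0.126]
(402, 251) [ 0.514 -0.192  0.061]
(420, 251) [ 0.511 -0.23   0.084]
(412, 306) [ 0.387 -0.204  0.113]
(405, 190) [ 0.634 -0.188  0.166]
(402, 218) [ 0.582 -0.187  0.118]
(508, 300) [ 0.399 -0.451 -0.006]
(501, 202) [ 0.618 -0.413  0.099]
(400, 295) [ 0.413 -0.187  0.04 ]
(360, 200) [ 0.63  -0.096  0.086]
```

View pics/crop.png

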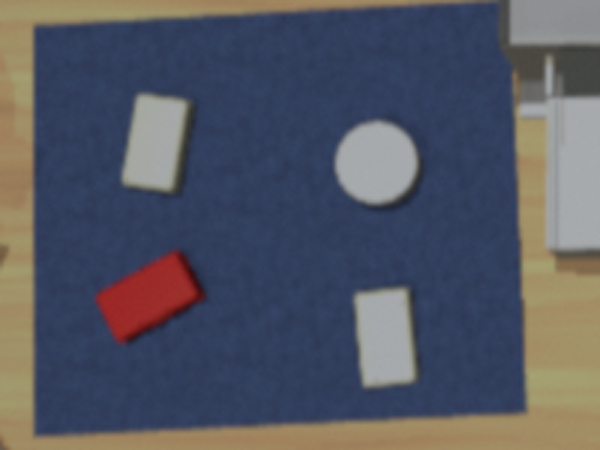

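View pics/crop2.png

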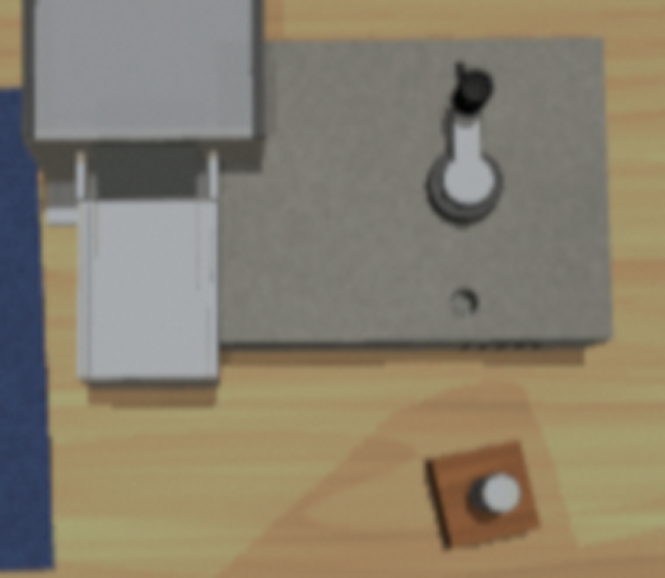

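View pics/crop3.png

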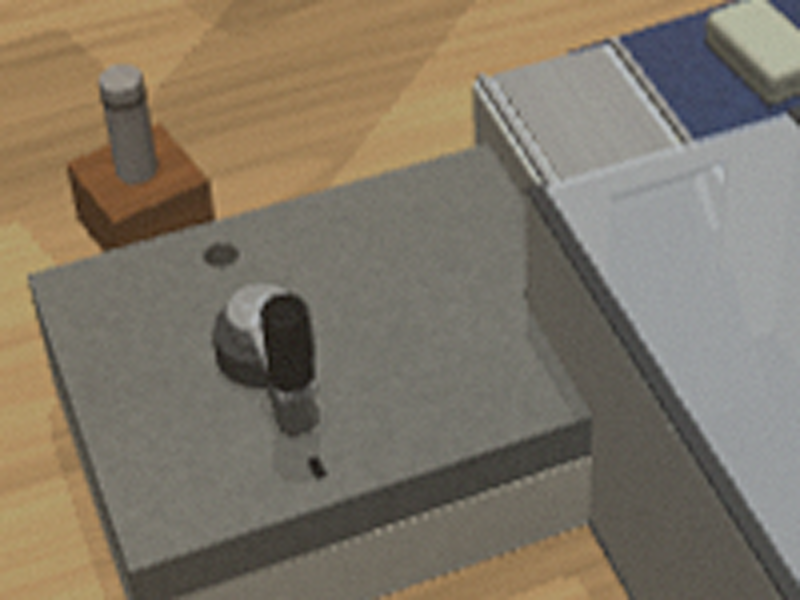

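The crop confirms two white bars with no third, at crop (157,142) and (386,338). The red bar at (150,297) and the round tin at (376,163) are excluded. Now I measure the machine frame from both views.

```bash
cat >> h.py <<'E'
def rect(pts):
    r=cv2.minAreaRect((pts[:,:2]*1000).astype(np.float32)); return r
def casefit(n,p,d,C=None):
    C=cloud(n,d) if C is None else C
    nn,l,s,c=cv2.connectedComponentsWithStats(white_cases(p)); out=[]
    for i in range(1,nn):
        if 60<s[i,4]<5000:
            q=C[(l==i)]; z=np.median(q[:,2]); m=np.median(q,0)
            if 0.018<z<0.034 and .3<m[0]<.7 and .08<m[1]<.45:
                q=q[abs(q[:,2]-z)<0.006]; out.append((c[i].round(1),z.round(4),rect(q)))
    return out
E
python3 - <<'E'
from h import *
for n in ["top","scene"]:
    d=np.load(f"pics/{n}0d.npy"); C=cloud(n,d)
    p=np.ascontiguousarray(cv2.imread(f"pics/{n}0.png")[:,:,::-1])
    for r in casefit(n,p,d,C): print(n,"case",r)
    for nm,lo,hi,x0,x1,y0,y1 in [("deck",.081,.089,.4,.8,-.4,-.02),("sill",.105,.1135,.4,.65,-.06,.1)]:
        m=(C[...,2]>lo)&(C[...,2]<hi)&(C[...,0]>x0)&(C[...,0]<x1)&(C[...,1]>y0)&(C[...,1]<y1)
        nn,l,s,c=cv2.connectedComponentsWithStats(m.astype(np.uint8)); i=1+np.argmax(s[1:,4])
        q=C[l==i]; print(n,nm,s[i],"zmed",np.median(q[:,2]).round(4),rect(q))
    for nm,f in [("crankgrip",lambda C:(C[...,2]>.155)&(C[...,2]<.18)&(C[...,0]>.55)&(C[...,0]<.7)&(C[...,1]<-.12)&(C[...,1]>-.28)),
              ("hub",lambda C:(C[...,2]>.11)&(C[...,2]<.125)&(C[...,0]>.5)&(C[...,0]<.7)&(C[...,1]<-.12)&(C[...,1]>-.28)),
              ("stylus",lambda C:(C[...,2]>.107)&(C[...,2]<.12)&(C[...,0]>.33)&(C[...,0]<.45)&(C[...,1]<-.15)&(C[...,1]>-.25)),
              ("stand",lambda C:(C[...,2]>.04)&(C[...,2]<.049)&(C[...,0]>.33)&(C[...,0]<.45)&(C[...,1]<-.15)&(C[...,1]>-.25)),
              ("hole",lambda C:(C[...,2]>.04)&(C[...,2]<.077)&(C[...,0]>.49)&(C[...,0]<.54)&(C[...,1]<-.15)&(C[...,1]>-.25))]:
        q=C[f(C)]; print(n,nm,len(q),q.mean(0).round(4) if len(q) else 0, rect(q) if len(q)>4 else 0)
        v,u=np.nonzero(f(C)); print("   px",u.mean().round(1),v.mean().round(1))
E
```

```text
top case (array([161., 237.]), np.float64(0.0255), ((559.4509887695312, 384.83123779296875), (42.36567687988281, 72.91659545898438), 82.40937042236328))
top case (array([237.8, 302.1]), np.float64(0.0255), ((399.9380187988281, 196.67889404296875), (72.13714599609375, 41.96161651611328), 5.764988899230957))
top deck [ 332  176  113   87 7842] zmed 0.0848 ((586.3787841796875, -158.27456665039062), (254.98641967773438, 200.32138061523438), 89.35679626464844)
top sill [ 292  220   40   54 1780] zmed 0.1102 ((521.8142700195312, 15.967926025390625), (87.99217224121094, 120.04090881347656), 89.31742858886719)
top crankgrip 84 [ 0.6343 -0.1896  0.1642] ((634.6279907226562, -189.58401489257812), (19.757061004638672, 19.934616088867188), 39.7435188293457)
   px 405.4 190.1
top hub 267 [ 0.5961 -0.1894  0.1175] ((598.9237670898438, -191.51840209960938), (31.417085647583008, 58.830318450927734), 80.52191162109375)
   px 403.0 211.6
top stylus 95 [ 0.3873 -0.205   0.1142] ((387.3533630371094, -205.0156707763672), (22.60771942138672, 21.748640060424805), 60.07863235473633)
   px 412.7 305.8
top st
[... 1038 characters left out ...]
50903701782227), 69.10237884521484)
   px 260.9 278.7
scene hub 175 [ 0.603  -0.1968  0.1177] ((609.1177368164062, -195.481689453125), (29.524742126464844, 75.90773010253906), 83.28347778320312)
   px 255.0 282.7
scene stylus 89 [ 0.392  -0.2085  0.1132] ((390.3688659667969, -207.8997802734375), (22.095706939697266, 23.81850242614746), 80.11219787597656)
   px 219.9 220.1
scene stand 415 [ 0.3962 -0.209   0.045 ] ((388.09649658203125, -207.87644958496094), (65.06867218017578, 61.543601989746094), 12.529936790466309)
   px 224.4 244.5
scene hole 17 [ 0.5039 -0.1904  0.0734] ((503.7993469238281, -190.48072814941406), (12.751069068908691, 5.107160568237305), 75.37698364257812)
   px 245.1 264.1
```

```bash
cat >> h.py <<'E'
def Rt(phi):
    c,s=np.cos(phi),np.sin(phi); return np.array([[s,0,c],[-c,0,s],[0,-1,0.]])
def go(x,y,z,phi=0):
    o=get_obs(); r=R(o["ee_rot"]); t=r.T@(np.array([x,y,z])-o["ee_pos"])*100
    w=Ro.from_matrix(r.T@Rt(phi)).as_rotvec()
    print("linear",t.round(2).tolist(),"twist",w.round(3).tolist())
E
python3 -c "
from h import *
go(.45,-.1,.3,0)"
```

```text
linear [-36.53, -5.79, 39.69] twist [0.0, 0.315, -0.001]
```

servo_tool(
  plan=[
    {"linear": [-4.5,-4,5],"twist": [0,0.05,0],"fingers": 8.5},
    {"linear": [-9,-5.8,10],"twist": [0,0.1,0],"fingers": 8.5},
    {"linear": [-14,-5.8,15],"twist": [0,0.15,0],"fingers": 8.5},
    {"linear": [-18,-5.8,20],"twist": [0,0.2,0],"fingers": 8.5},
    {"linear": [-23,-5.8,25],"twist": [0,0.25,0],"fingers": 8.5},
    {"linear": [-28,-5.8,30],"twist": [0,0.31,0],"fingers": 8.5},
    {"linear": [-32,-5.8,35],"twist": [0,0.315,0],"fingers": 8.5},
    {"linear": [-36.5,-5.8,39.7],"twist": [0,0.315,0],"fingers": 8.5},
  ],
)

```text
time: 1.15
ee_pos: [0.4256, -0.1431, 0.3001]
ee_rot: [0.5, -0.5, 0.5, -0.5]
contact_force: [-0.1, -0.6, 0.2]
opening: 0.0852
```

Run:
```python
from h import *
o=get_obs(); print(o["time"],o["ee_pos"],o["joints"].round(3))
m=camera_model("wrist"); np.savez("pics/w1.npz",K=m["camera_matrix"],E=m["extrinsics"])
p,d=capture("wrist"); cv2.imwrite("pics/w1.png",p[:,:,::-1]); np.save("pics/w1d.npy",d); print(m["extrinsics"].round(3))
```

```text
1.15 [ 0.4256061  -0.14312494  0.30009099] [-3.250e-01  1.000e-02 -2.780e-01  1.284e+00  1.000e-03  2.817e+00]
[[ 0.    -0.945 -0.328  0.509]
 [-1.    -0.001  0.001 -0.144]
 [-0.001  0.328 -0.945  0.432]
 [ 0.     0.     0.     1.   ]]
```

View pics/w1.png

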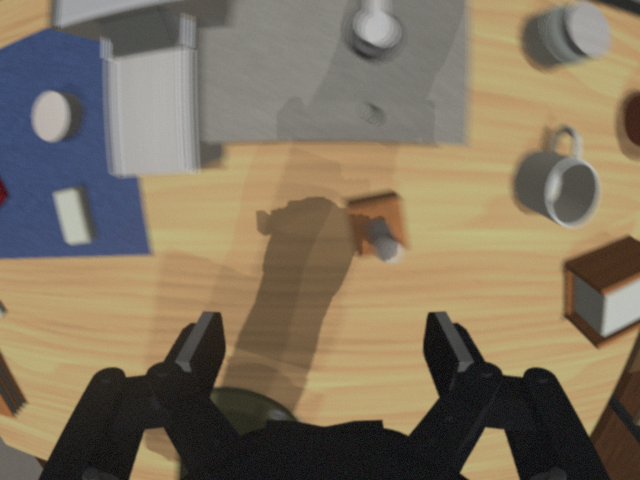

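Wrist view, slightly blurred: sill (155,115), button hole (372,112), stylus (385,245), case B (72,215), tin (55,115). The last joint nears its limit with this yaw, so I turn to the opposite one, with the camera on the robot's side.

servo_tool(
  plan=[
    {"linear": [0,0,0],"twist": [0,-0.18,0],"fingers": 7},
    {"linear": [-2,0,0],"twist": [0,-0.36,0],"fingers": 7},
    {"linear": [-5,0,0],"twist": [0,-0.54,0],"fingers": 7},
    {"linear": [-8,0,0],"twist": [0,-0.72,0],"fingers": 7},
    {"linear": [-12,0,0.5],"twist": [0,-0.9,0],"fingers": 7},
    {"linear": [-16,0,1],"twist": [0,-1.08,0],"fingers": 7},
    {"linear": [-20,0,1.5],"twist": [0,-1.26,0],"fingers": 7},
    {"linear": [-24,0,2],"twist": [0,-1.44,0],"fingers": 7},
  ],
)

```text
time: 2.2
ee_pos: [0.447, 0.1043, 0.3015]
ee_rot: [0.708, -0.704, 0.041, -0.042]
contact_force: [0.8, -0.5, 0.7]
opening: 0.0699
```

```bash
python3 -c "
from h import *
go(.48,.16,.28,3.14)"
```

```text
linear [2.62, 2.19, 5.9] twist [-0.004, -1.687, 0.006]
```

servo_tool(
  plan=[
    {"linear": [1,0,1],"twist": [0,-0.18,0],"fingers": 7},
    {"linear": [1.5,1,2],"twist": [0,-0.36,0],"fingers": 7},
    {"linear": [2,1.5,3],"twist": [0,-0.54,0],"fingers": 7},
    {"linear": [2.6,2.2,4],"twist": [0,-0.72,0],"fingers": 7},
    {"linear": [2.6,2.2,5],"twist": [0,-0.9,0],"fingers": 7},
    {"linear": [2.6,2.2,5.9],"twist": [0,-1.08,0],"fingers": 7},
    {"linear": [2.6,2.2,5.9],"twist": [0,-1.26,0],"fingers": 7},
    {"linear": [2.6,2.2,5.9],"twist": [0,-1.44,0],"fingers": 7},
  ],
)

```text
time: 3.2
ee_pos: [0.4797, 0.1598, 0.2796]
ee_rot: [0.558, -0.556, -0.437, 0.434]
contact_force: [0.2, -0.5, -0.8]
opening: 0.0701
```

servo_tool(
  plan=[
    {"linear": [0,0,0],"twist": [0,-0.15,0],"fingers": 7},
    {"linear": [0,0,0],"twist": [0,-0.24,0],"fingers": 7},
    {"linear": [0,0,0],"twist": [0,-0.24,0],"fingers": 7},
    {"linear": [0,0,0],"twist": [0,-0.24,0],"fingers": 7},
  ],
)

```text
time: 3.7
ee_pos: [0.4796, 0.1596, 0.2794]
ee_rot: [0.502, -0.5, -0.501, 0.497]
contact_force: [0.5, 0.1, -0.4]
opening: 0.0698
```

```bash
cat >> h.py <<'E'
def look(tag,names=("wrist",)):
    out={}
    for n in names:
        m=camera_model(n); p,d=capture(n); cv2.imwrite(f"pics/{tag}_{n}.png",p[:,:,::-1]); np.save(f"pics/{tag}_{n}.npy",d); out[n]=(m,p,d)
    return out
def wcloud(d,m):
    K=m["camera_matrix"];E=m["extrinsics"]
    v,u=np.mgrid[0:480,0:640]; x=(u-K[0,2])/K[0,0]; y=(v-K[1,2])/K[1,1]; r=np.hypot(x,y)+1e-12
    t=np.tan(np.minimum(r,1.4)); P=np.stack([x/r*t*d,y/r*t*d,d],-1); return P@E[:3,:3].T+E[:3,3]
E
python3 - <<'E'
from h import *
o=get_obs(); print(o["time"],o["ee_pos"],o["joints"].round(3),abs(o["dq"]).max())
m,p,d=look("a")["wrist"]; C=wcloud(d,m)
np.save("pics/a_C.npy",C)
for r in casefit("wrist",p,d,C): print(r)
E
```

```text
3.7 [0.47958627 0.15962043 0.27942279] [ 0.318  0.12  -0.206  1.242  0.005  0.322] 0.003434097057735513
(array([355.7, 120.2]), np.float64(0.0261), ((397.7937927246094, 193.43927001953125), (74.20437622070312, 42.371891021728516), 6.072577953338623))
(array([504.2, 260.3]), np.float64(0.0261), ((556.48291015625, 382.2980651855469), (44.50664138793945, 75.67284393310547), 82.71100616455078))
```

View pics/a_wrist.png

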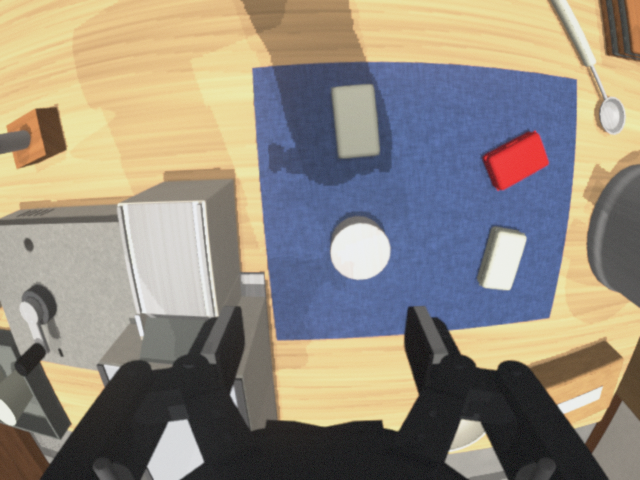

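Wrist view: case B (356,120), case A (503,258), red bar (516,160), tin (360,248), sill (165,258). The depth height of 26 mm agrees with the text. I take case B first.

Run:
```python
from h import *
go(.399,.194,.12,np.pi+.107);go(.399,.194,.022,np.pi+.107)
C=np.load("pics/a_C.npy")
for nm,lo,hi,x0,x1,y0,y1 in [("deck",.081,.089,.4,.8,-.4,-.02),("sill",.105,.1135,.4,.65,-.06,.1)]:
        m=(C[...,2]>lo)&(C[...,2]<hi)&(C[...,0]>x0)&(C[...,0]<x1)&(C[...,1]>y0)&(C[...,1]<y1)
        nn,l,s,c=cv2.connectedComponentsWithStats(m.astype(np.uint8)); i=1+np.argmax(s[1:,4])
        q=C[l==i]; print(nm,s[i],"zmed",np.median(q[:,2]).round(4),rect(q))
```

```text
linear [3.3, 15.96, 8.1] twist [0.002, -0.111, 0.006]
linear [3.25, 25.76, 8.11] twist [0.002, -0.111, 0.006]
deck [    0   221   138   150 14979] zmed 0.0854 ((585.1868896484375, -168.51754760742188), (240.70968627929688, 201.88790893554688), 89.87718963623047)
sill [ 118  199  102  132 9020] zmed 0.111 ((527.0098876953125, 13.689706802368164), (134.2563934326172, 89.08000946044922), 0.09680484235286713)
```

servo_tool(
  plan=[
    {"linear": [1,3,2],"twist": [0,-0.05,0.0],"fingers": 6.5},
    {"linear": [2,7,5],"twist": [0,-0.11,0.003],"fingers": 6.5},
    {"linear": [3.3,11,8.1],"twist": [0,-0.11,0.006],"fingers": 6.5},
    {"linear": [3.3,15.9,8.1],"twist": [0,-0.11,0.006],"fingers": 6.5},
    {"linear": [3.3,20,8.1],"twist": [0,-0.11,0.006],"fingers": 6.5},
    {"linear": [3.3,23.5,8.1],"twist": [0,-0.11,0.006],"fingers": 6.5},
    {"linear": [3.25,25.8,8.1],"twist": [0,-0.11,0.006],"fingers": 6.5},
    {"linear": [3.25,25.8,8.1],"twist": [0,-0.11,0.006],"fingers": 6.5},
  ],
)

```text
time: 4.75
ee_pos: [0.3975, 0.1933, 0.0202]
ee_rot: [0.473, -0.473, -0.525, 0.526]
contact_force: [-0.4, -0.5, 0.5]
opening: 0.0649
```

servo_tool(
  plan=[
    {"linear": [0,0,0],"twist": [0,0,0],"fingers": 3.5},
    {"linear": [0,0,0],"twist": [0,0,0],"fingers": 3.5},
    {"linear": [0,0,0],"twist": [0,0,0],"fingers": 3.5},
    {"linear": [0,0,0],"twist": [0,0,0],"fingers": 3.5},
    {"linear": [0,0,0],"twist": [0,0,0],"fingers": 3.5},
  ],
  force=30,
)

```text
time: 5.38
ee_pos: [0.3983, 0.1936, 0.0212]
ee_rot: [0.473, -0.473, -0.525, 0.526]
contact_force: [-1.0, 0.9, 6.8]
opening: 0.0432
```

Run:
```python
from h import *
o=get_obs(); print(o["ee_pos"],o["contact_force"])
go(.44,.12,.2,np.pi);go(.516,.013,.2,np.pi-.011)
```

```text
[0.39833278 0.19363451 0.02119155] [-1.01989115  0.87025877  6.83081073]
linear [-7.78, -17.87, -3.37] twist [-0.0, 0.105, -0.001]
linear [-19.22, -17.86, -9.8] twist [-0.0, 0.116, -0.001]
```

servo_tool(
  plan=[
    {"linear": [0,-5,0],"twist": [0,0,0],"fingers": 3.5},
    {"linear": [0,-10,0],"twist": [0,0,0],"fingers": 3.5},
    {"linear": [0,-15,0],"twist": [0,0.03,0],"fingers": 3.5},
    {"linear": [-5,-17.9,-2],"twist": [0,0.07,0],"fingers": 3.5},
    {"linear": [-10,-17.9,-4],"twist": [0,0.116,0],"fingers": 3.5},
    {"linear": [-15,-17.9,-7],"twist": [0,0.116,0],"fingers": 3.5},
    {"linear": [-19.2,-17.9,-9.8],"twist": [0,0.116,0],"fingers": 3.5},
    {"linear": [-19.2,-17.9,-9.8],"twist": [0,0.116,0],"fingers": 3.5},
  ],
)

```text
time: 6.38
ee_pos: [0.5177, 0.0107, 0.2003]
ee_rot: [-0.503, 0.504, 0.496, -0.496]
contact_force: [-1.0, 0.7, -0.7]
opening: 0.0434
```

servo_tool(
  plan=[
    {"linear": [0,0,0],"twist": [0,0,0],"fingers": 3.5},
    {"linear": [0,0,0],"twist": [0,0,0],"fingers": 3.5},
  ],
)

```text
time: 6.62
ee_pos: [0.5171, 0.0114, 0.2003]
ee_rot: [-0.503, 0.504, 0.496, -0.497]
contact_force: [-1.1, 0.4, -1.3]
opening: 0.0433
```

Run:
```python
from h import *
o=get_obs(); print(o["ee_pos"],o["contact_force"],o["opening"])
m,p,d=look("b")["wrist"]; C=wcloud(d,m); np.save("pics/b_C.npy",C)
go(.516,.013,.14,np.pi-.011)
```

```text
[0.51705903 0.01139973 0.20029161] [-1.13193841  0.39617123 -1.2781171 ] 0.043307249675444866
linear [0.15, 6.03, 0.11] twist [0.001, -0.003, -0.001]
```

View pics/b_wrist.png

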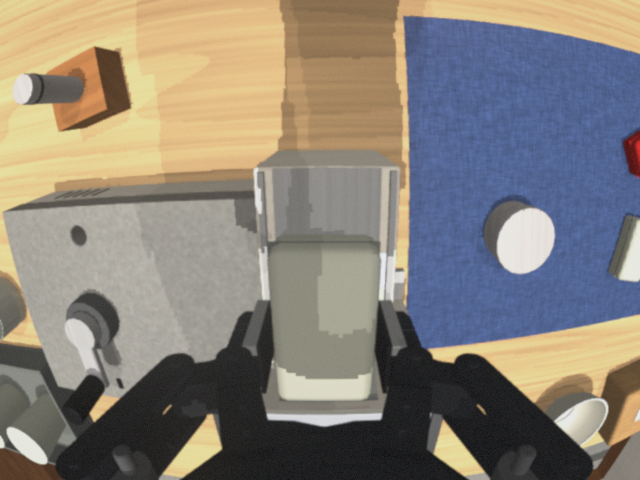

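The case is held over the sill. Sill corners are at (256,167) and (397,168), button hole (79,235), stylus (35,88). I cast rays for the machine pose.

Run:
```python
from h import *
import numpy as np
m=camera_model("wrist")
p=cv2.imread("pics/b_wrist.png")
for uv,z in [((256,167),.115),((397,168),.115),((79,235),.085),((5,211),.085),((256,191),.085),((260,300),.115),((396,290),.115)]:
    print(uv,onplane("wrist",uv,z,m).round(4))
C=np.load("pics/b_C.npy"); 
mk=(C[...,2]>.107)&(C[...,2]<.1135)&(C[...,0]<.52)&(C[...,0]>.4)&(abs(C[...,1]-.013)<.06)
q=C[mk]; print("sill",len(q),np.median(q[:,2]),q.min(0),q.max(0))
for x in np.arange(.468,.5,.004):
    s=q[abs(q[:,0]-x)<.002]
    if len(s)>10: print(x.round(3),s[:,1].min().round(4),s[:,1].max().round(4),((s[:,1].min()+s[:,1].max())/2).round(4))
mk=(C[...,2]>.082)&(C[...,2]<.088)&(C[...,0]<.62)&(C[...,0]>.44)&(C[...,1]<-.02)&(C[...,1]>-.33)
q=C[mk]
for y in np.arange(-.28,-.05,.03):
    s=q[abs(q[:,1]-y)<.003]; print("deck front y",y.round(3),np.percentile(s[:,0],1).round(4), len(s))
cv2.imwrite("pics/bc.png",cv2.resize(p[40:440,0:420],None,fx=1.9,fy=1.45))
```

```text
(256, 167) [ 0.4598 -0.029   0.115 ]
(397, 168) [0.4614 0.0546 0.115 ]
(79, 235) [ 0.5095 -0.1912  0.085 ]
(5, 211) [ 0.4844 -0.2825  0.085 ]
(256, 191) [ 0.4804 -0.0355  0.085 ]
(260, 300) [ 0.548  -0.0326  0.115 ]
(396, 290) [0.5417 0.0579 0.115 ]
sill 9441 0.11091002882351458 [ 0.46006906 -0.03279014  0.10702534] [0.5198855  0.05804778 0.11346303]
0.468 -0.0328 0.058 0.0126
0.472 -0.0319 0.0574 0.0127
0.476 -0.0325 0.0576 0.0125
0.48 -0.0326 0.0575 0.0125
0.484 -0.0322 0.057 0.0124
0.488 -0.0325 0.0573 0.0124
0.492 -0.0321 0.0575 0.0127
0.496 -0.0326 0.0569 0.0121
deck front y -0.28 0.485 482
deck front y -0.25 0.485 560
deck front y -0.22 0.4848 454
deck front y -0.19 0.4847 403
deck front y -0.16 0.4855 858
deck front y -0.13 0.4854 959
deck front y -0.1 0.4852 1086
deck front y -0.07 0.4854 1084
```

servo_tool(
  plan=[
    {"linear": [0.15,3,0.2],"twist": [0,0,0],"fingers": 3.5},
    {"linear": [0.15,5,0.2],"twist": [0,0,0],"fingers": 3.5},
    {"linear": [0.15,6,0.2],"twist": [0,0,0],"fingers": 3.5},
    {"linear": [0.15,6.6,0.2],"twist": [0,0,0],"fingers": 3.5},
    {"linear": [0.15,6.8,0.2],"twist": [0,0,0],"fingers": 3.5},
    {"linear": [0.15,6.8,0.2],"twist": [0,0,0],"fingers": 3.5},
  ],
)

```text
time: 7.42
ee_pos: [0.5155, 0.013, 0.1328]
ee_rot: [-0.503, 0.504, 0.497, -0.496]
contact_force: [0.1, 0.1, -1.0]
opening: 0.0433
```

servo_tool(
  plan=[
    {"linear": [0,0.12,0],"twist": [0,0,0],"fingers": 3.5},
    {"linear": [0,0.15,0],"twist": [0,0,0],"fingers": 5.0},
    {"linear": [0,0.15,0],"twist": [0,0,0],"fingers": 5.2},
    {"linear": [0,0.15,0],"twist": [0,0,0],"fingers": 5.2},
    {"linear": [0,-2,0],"twist": [0,0,0],"fingers": 5.2},
    {"linear": [0,-5,0],"twist": [0,0,0],"fingers": 5.2},
    {"linear": [0,-7,3],"twist": [0,0,0],"fingers": 3},
    {"linear": [0,-7,7],"twist": [0,0,0],"fingers": 0},
  ],
)

```text
time: 8.43
ee_pos: [0.4465, 0.0141, 0.2044]
ee_rot: [-0.502, 0.505, 0.498, -0.496]
contact_force: [-0.6, 0.4, 0.2]
opening: 0.016
```

Run:
```python
from h import *
o=get_obs(); print(o["ee_pos"],o["contact_force"],o["opening"])
m,p,d=look("c")["wrist"]; C=wcloud(d,m)
mk=(C[...,2]>.130)&(C[...,2]<.142)&(C[...,0]<.6)&(C[...,0]>.42)&(abs(C[...,1]-.013)<.06)
q=C[mk]; print(np.median(q[:,2]),len(q),rect(q))
go(.447,.013,.18,np.pi-.005);go(.447,.013,.133,np.pi-.005)
```

```text
[0.44654302 0.01410066 0.20442541] [-0.64119978  0.43036677  0.15346768] 0.01600704567413354
0.13630461156786433 3600 ((514.82470703125, 12.996108055114746), (39.321529388427734, 75.48104095458984), 88.24955749511719)
linear [-0.09, 2.29, -0.72] twist [-0.002, -0.009, -0.001]
linear [-0.09, 6.99, -0.73] twist [-0.002, -0.009, -0.001]
```

View pics/c_wrist.png

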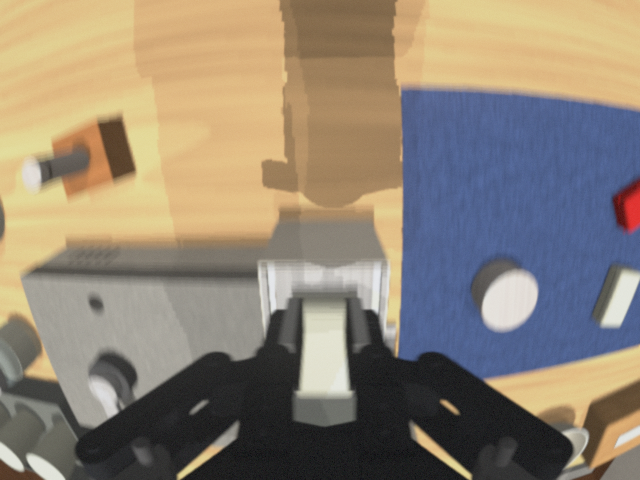

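Case B lies square on the sill, centre (0.515, 0.013), top at 136 mm. Closing the fingers and pushing from behind.

servo_tool(
  plan=[
    {"linear": [-0.1,0,0],"twist": [0,0,0],"fingers": 0},
    {"linear": [-0.1,2.5,0],"twist": [0,0,0],"fingers": 0},
    {"linear": [-0.1,5,0],"twist": [0,0,0],"fingers": 0},
    {"linear": [-0.1,6.7,0],"twist": [0,0,0],"fingers": 0},
    {"linear": [-0.1,7.2,0],"twist": [0,0,0],"fingers": 0},
    {"linear": [-0.1,7.3,0],"twist": [0,0,0],"fingers": 0},
  ],
)

```text
time: 9.22
ee_pos: [0.4401, 0.0129, 0.1299]
ee_rot: [0.504, -0.503, -0.496, 0.497]
contact_force: [0.2, 0.1, 0.3]
opening: 0.0002
```

servo_tool(
  plan=[
    {"linear": [0,0,-1.5],"twist": [0,0,0],"fingers": 0},
    {"linear": [0,0,-3],"twist": [0,0,0],"fingers": 0},
    {"linear": [0,0,-4.5],"twist": [0,0,0],"fingers": 0},
    {"linear": [0,0,-6],"twist": [0,0,0],"fingers": 0},
    {"linear": [0,0,-7.5],"twist": [0,0,0],"fingers": 0},
    {"linear": [0,0,-9],"twist": [0,0,0],"fingers": 0},
    {"linear": [0,0,-9.5],"twist": [0,0,0],"fingers": 0},
  ],
)

```text
time: 10.1
ee_pos: [0.536, 0.0116, 0.1296]
ee_rot: [0.504, -0.503, -0.496, 0.497]
contact_force: [-2.4, 0.6, 1.6]
opening: 0.0004
```

Run:
```python
from h import *
o=get_obs(); print(o["ee_pos"],o["contact_force"],o["opening"])
look("d",("wrist","scene"))
p=cv2.imread("pics/d_wrist.png");q=cv2.imread("pics/d_scene.png")
cv2.imwrite("pics/d.png",np.hstack([cv2.resize(p,(400,300)),cv2.resize(q[180:420,290:490],(400,480))[:300]]))
```

```text
[0.53596069 0.01161987 0.12956072] [-2.37600892  0.59981765  1.63795577] 0.00039846508199173017
```

View pics/d.png

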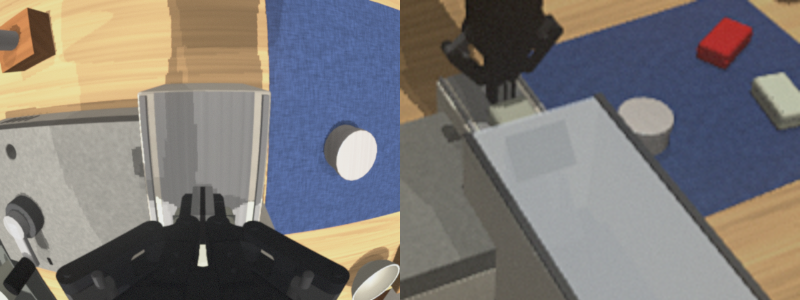

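servo_tool(
  plan=[
    {"linear": [0.1,0,-1],"twist": [0,0,0],"fingers": 0},
    {"linear": [0.1,0,-2],"twist": [0,0,0],"fingers": 0},
    {"linear": [0.1,0,-3],"twist": [0,0,0],"fingers": 0},
    {"linear": [0.1,0,-4],"twist": [0,0,0],"fingers": 0},
    {"linear": [0.1,0,-5],"twist": [0,0,0],"fingers": 0},
    {"linear": [0.1,0,-5.4],"twist": [0,0,0],"fingers": 0},
    {"linear": [0.1,0,-5.6],"twist": [0,0,0],"fingers": 0},
    {"linear": [0.1,0,-5.6],"twist": [0,0,0],"fingers": 0},
  ],
)

```text
time: 11.2
ee_pos: [0.5917, 0.0118, 0.1294]
ee_rot: [0.504, -0.503, -0.496, 0.497]
contact_force: [-0.9, 0.0, 0.4]
opening: 0.0004
```

```bash
cat > v.py <<'E'
from h import *
import sys
t=sys.argv[1]
o=get_obs(); print(o["time"],o["ee_pos"],o["contact_force"],o["opening"])
look(t,("wrist","scene"))
p=cv2.imread(f"pics/{t}_wrist.png");q=cv2.imread(f"pics/{t}_scene.png")
cv2.imwrite(f"pics/{t}.png",np.hstack([cv2.resize(p,(400,300)),cv2.resize(q[190:420,290:490],(400,460))[:300]]))
E
python3 v.py e
```

```text
11.2 [0.59169963 0.01182509 0.12943798] [-0.86698098  0.04351538  0.37223702] 0.0004208521695066162
```

View pics/e.png

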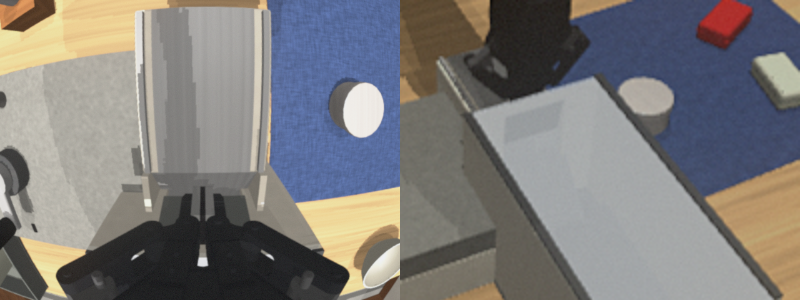

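servo_tool(
  plan=[
    {"linear": [0,0,3],"twist": [0,0,0],"fingers": 0},
    {"linear": [0,0,7],"twist": [0,0,0],"fingers": 0},
    {"linear": [0,0,11],"twist": [0,0,0],"fingers": 0},
    {"linear": [0,-4,15],"twist": [0,0,0],"fingers": 0},
    {"linear": [0,-9,15],"twist": [0,0,0],"fingers": 0},
    {"linear": [0,-11,15],"twist": [0,0,0],"fingers": 2},
    {"linear": [0,-11,15],"twist": [0,0,0],"fingers": 4},
  ],
)

```text
time: 12.18
ee_pos: [0.4429, 0.0141, 0.2416]
ee_rot: [-0.503, 0.504, 0.497, -0.496]
contact_force: [0.1, 0.2, 0.6]
opening: 0.0356
```

```bash
python3 v.py f
```

```text
12.175 [0.44292044 0.01408595 0.24162617] [0.14901416 0.17626466 0.60994313] 0.035573649609053785
```

View pics/f_wrist.png

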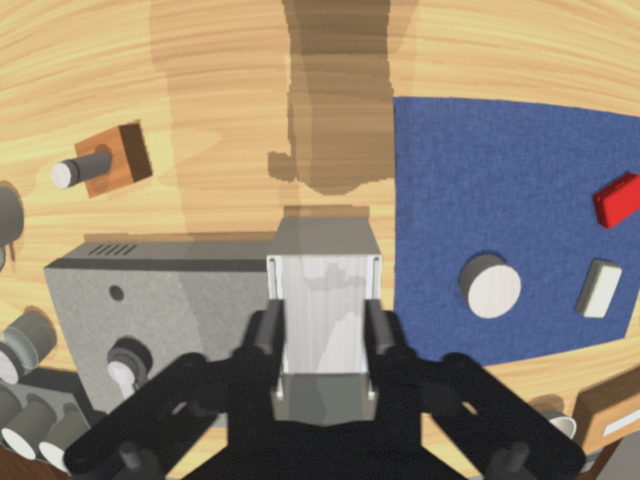

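View pics/f_scene.png

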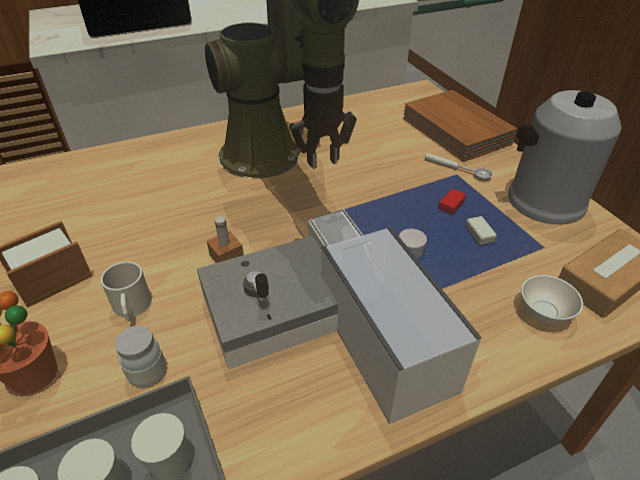

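Sill empty, flap seems shut at (325,397). I check that the case is inside the box.

Run:
```python
from h import *
look("f2",("top",))
q=cv2.imread("pics/f_scene.png")[200:400,310:490]; t=cv2.imread("pics/f2_top.png")[60:290,260:360]
for nm,im in [("q",q),("t",t)]: pass
def eq(im):
    return cv2.createCLAHE(3,(4,4)).apply(cv2.cvtColor(im,cv2.COLOR_BGR2GRAY))
cv2.imwrite("pics/f3.png",np.hstack([cv2.resize(eq(q),(500,555)),cv2.resize(eq(t),(241,555))]))
m=camera_model("scene"); C=cloud("scene",np.load("pics/f_scene.npy"))
C2=cloud("top",np.load("pics/f2_top.npy"))
for uv in [(380,260),(400,290),(430,330)]: print("scene",uv,C[uv[1],uv[0]].round(3))
for uv in [(312,90),(312,130),(312,160),(312,180),(312,195)]: print("top",uv,C2[uv[1],uv[0]].round(3))
```

```text
scene (380, 260) [0.683 0.024 0.163]
scene (400, 290) [0.764 0.019 0.164]
scene (430, 330) [0.858 0.02  0.164]
top (312, 90) [0.862 0.009 0.168]
top (312, 130) [0.772 0.01  0.162]
top (312, 160) [0.704 0.011 0.166]
top (312, 180) [0.661 0.011 0.16 ]
top (312, 195) [0.627 0.011 0.162]
```

View pics/f3.png

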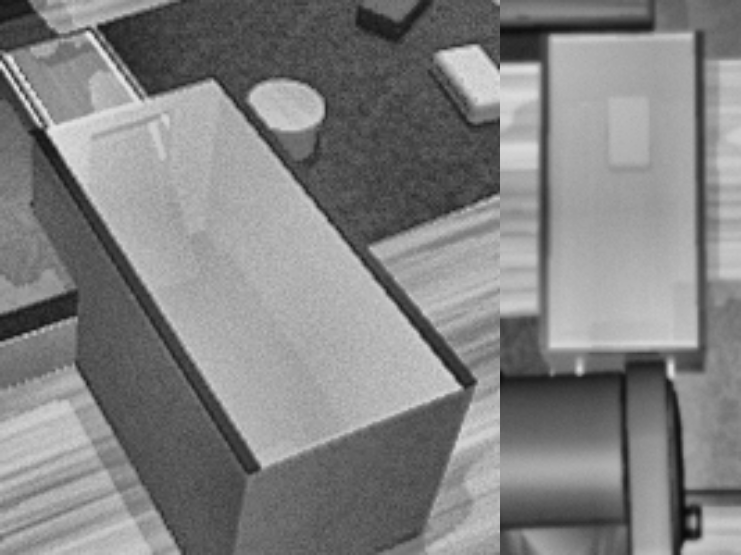

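The contrast-stretched top view (right) shows case B lying inside the box at the far end, (629,132) in the crop. Next is case A, re-measured first.

Run:
```python
from h import *
r=look("g",("wrist","top"))
m,p,d=r["wrist"]
for x in casefit("wrist",p,d,wcloud(d,m)): print("wrist",x)
m,p,d=r["top"]
for x in casefit("top",p,d): print("top",x)
go(.55,.37,.2,np.pi-.13)
```

```text
wrist (array([603.9, 295.1]), np.float64(0.0261), ((556.6104736328125, 382.1619873046875), (44.6568489074707, 75.58734893798828), 81.95545959472656))
top (array([161., 237.]), np.float64(0.0257), ((559.1018676757812, 385.11248779296875), (43.31304168701172, 73.71566009521484), 82.54129791259766))
linear [35.75, 3.75, -10.42] twist [-0.004, 0.116, -0.002]
```

servo_tool(
  plan=[
    {"linear": [5,0,-1],"twist": [0,0.03,0],"fingers": 6.5},
    {"linear": [10,1,-3],"twist": [0,0.06,0],"fingers": 6.5},
    {"linear": [15,2,-5],"twist": [0,0.1,0],"fingers": 6.5},
    {"linear": [20,3,-6],"twist": [0,0.126,0],"fingers": 6.5},
    {"linear": [26,3.7,-8],"twist": [0,0.126,0],"fingers": 6.5},
    {"linear": [31,3.7,-10],"twist": [0,0.126,0],"fingers": 6.5},
    {"linear": [36.5,3.7,-11.1],"twist": [0,0.126,0],"fingers": 6.5},
    {"linear": [36.5,3.7,-11.1],"twist": [0,0.126,0],"fingers": 6.5},
  ],
)

```text
time: 13.42
ee_pos: [0.5564, 0.3807, 0.1977]
ee_rot: [0.534, -0.532, -0.463, 0.467]
contact_force: [-0.1, 0.1, 0.6]
opening: 0.065
```

Run:
```python
from h import *
r=look("h",("wrist",))
m,p,d=r["wrist"]
for x in casefit("wrist",p,d,wcloud(d,m)): print("wrist",x)
go(.5566,.3822,.022,np.pi-.14)
```

```text
wrist (array([327.5, 218.5]), np.float64(0.0261), ((556.6903076171875, 382.6253967285156), (43.566139221191406, 75.19438171386719), 81.81484985351562))
linear [0.44, 17.6, -0.11] twist [-0.006, 0.003, -0.004]
```

View pics/h_wrist.png

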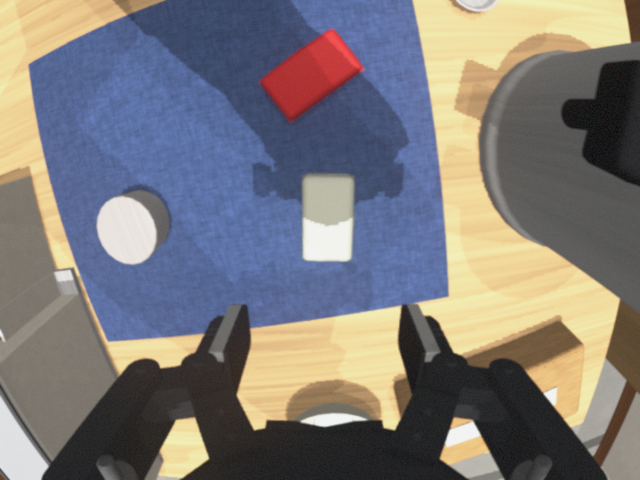

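Case A is at (327,218), between the jaws. The red bar is at (311,75), clear of the fingers. Grasping.

servo_tool(
  plan=[
    {"linear": [0.3,4,-0.1],"twist": [0,0,0],"fingers": 6.5},
    {"linear": [0.3,8,-0.1],"twist": [0,0,0],"fingers": 6.5},
    {"linear": [0.3,12,-0.1],"twist": [0,0,0],"fingers": 6.5},
    {"linear": [0.3,15.5,-0.1],"twist": [0,0,0],"fingers": 6.5},
    {"linear": [0.3,17.4,-0.1],"twist": [0,0,0],"fingers": 6.5},
    {"linear": [0.3,17.5,-0.1],"twist": [0,0,0],"fingers": 6.5},
    {"linear": [0.3,17.5,-0.1],"twist": [0,0,0],"fingers": 4.5},
    {"linear": [0.3,17.5,-0.1],"twist": [0,0,0],"fingers": 3.5},
  ],
)

```text
time: 14.48
ee_pos: [0.5575, 0.3816, 0.025]
ee_rot: [0.534, -0.533, -0.463, 0.466]
contact_force: [-0.1, -0.3, -0.3]
opening: 0.0429
```

servo_tool(
  plan=[
    {"linear": [0,0,0],"twist": [0,0,0],"fingers": 3.5},
    {"linear": [0,0,0],"twist": [0,0,0],"fingers": 3.5},
    {"linear": [0,0,0],"twist": [0,0,0],"fingers": 3.5},
  ],
)

```text
time: 14.85
ee_pos: [0.5575, 0.3816, 0.0251]
ee_rot: [0.534, -0.533, -0.463, 0.466]
contact_force: [-0.0, 0.2, -0.6]
opening: 0.0429
```

Run:
```python
from h import *
o=get_obs(); print(o["ee_pos"],o["contact_force"])
go(.5155,.013,.2,np.pi-.005)
```

```text
[0.55747991 0.38163649 0.02507719] [-0.0026977   0.16929957 -0.61129458]
linear [-37.13, -17.42, -0.82] twist [-0.004, -0.132, -0.002]
```

servo_tool(
  plan=[
    {"linear": [0,-5,0],"twist": [0,0,0],"fingers": 3.5},
    {"linear": [0,-10,0],"twist": [0,0,0],"fingers": 3.5},
    {"linear": [-2,-15,0],"twist": [0,-0.03,0],"fingers": 3.5},
    {"linear": [-7,-17.4,0],"twist": [0,-0.07,0],"fingers": 3.5},
    {"linear": [-12,-17.4,0],"twist": [0,-0.1,0],"fingers": 3.5},
    {"linear": [-17,-17.4,-0.2],"twist": [0,-0.132,0],"fingers": 3.5},
    {"linear": [-22,-17.4,-0.4],"twist": [0,-0.132,0],"fingers": 3.5},
    {"linear": [-27,-17.4,-0.6],"twist": [0,-0.132,0],"fingers": 3.5},
  ],
)

```text
time: 15.85
ee_pos: [0.5268, 0.1121, 0.1997]
ee_rot: [0.502, -0.501, -0.497, 0.5]
contact_force: [0.8, -0.2, -0.2]
opening: 0.0428
```

Run:
```python
from h import *
go(.5155,.013,.2,np.pi-.005);go(.5155,.013,.137,np.pi-.005)
```

```text
linear [-9.92, -0.01, 1.08] twist [-0.004, -0.0, -0.002]
linear [-9.91, 6.29, 1.05] twist [-0.004, -0.0, -0.002]
```

servo_tool(
  plan=[
    {"linear": [-4,0,0.5],"twist": [0,0,0],"fingers": 3.5},
    {"linear": [-8,0,1],"twist": [0,0,0],"fingers": 3.5},
    {"linear": [-9.9,0,1.05],"twist": [0,0,0],"fingers": 3.5},
    {"linear": [-9.9,1.5,1.05],"twist": [0,0,0],"fingers": 3.5},
    {"linear": [-9.9,3.5,1.05],"twist": [0,0,0],"fingers": 3.5},
    {"linear": [-9.9,5.3,1.05],"twist": [0,0,0],"fingers": 3.5},
    {"linear": [-9.9,6.2,1.05],"twist": [0,0,0],"fingers": 3.5},
    {"linear": [-9.9,6.3,1.05],"twist": [0,0,0],"fingers": 3.5},
  ],
)

```text
time: 16.85
ee_pos: [0.515, 0.0138, 0.136]
ee_rot: [0.502, -0.5, -0.497, 0.501]
contact_force: [-1.1, 0.7, -0.2]
opening: 0.043
```

servo_tool(
  plan=[
    {"linear": [0,0.06,0],"twist": [0,0,0],"fingers": 3.5},
    {"linear": [0,0.08,0],"twist": [0,0,0],"fingers": 5.0},
    {"linear": [0,0.08,0],"twist": [0,0,0],"fingers": 5.2},
    {"linear": [0,0.08,0],"twist": [0,0,0],"fingers": 5.2},
    {"linear": [0,-2,0],"twist": [0,0,0],"fingers": 5.2},
    {"linear": [0,-5,0],"twist": [0,0,0],"fingers": 5.2},
    {"linear": [0,-7,3],"twist": [0,0,0],"fingers": 3},
    {"linear": [0,-7,7],"twist": [0,0,0],"fingers": 0},
  ],
)

```text
time: 17.85
ee_pos: [0.4465, 0.0142, 0.2081]
ee_rot: [0.501, -0.501, -0.498, 0.5]
contact_force: [-0.8, 0.8, 0.0]
opening: 0.016
```

Run:
```python
from h import *
o=get_obs(); print(o["ee_pos"],o["contact_force"],o["opening"])
m,p,d=look("i")["wrist"]; C=wcloud(d,m)
mk=(C[...,2]>.130)&(C[...,2]<.142)&(C[...,0]<.6)&(C[...,0]>.42)&(abs(C[...,1]-.013)<.06)
q=C[mk]; print(np.median(q[:,2]),len(q),rect(q))
go(.44,.0125,.13,np.pi-.005)
```

```text
[0.44653144 0.01418471 0.20813974] [-0.82518443  0.79520062  0.0381416 ] 0.016012516903014206
0.13628156905914965 3554 ((533.2168579101562, 12.852161407470703), (112.9947738647461, 39.47972106933594), 0.3872320353984833)
linear [-0.15, 7.67, -0.08] twist [-0.009, 0.001, -0.001]
```

View pics/i_wrist.png

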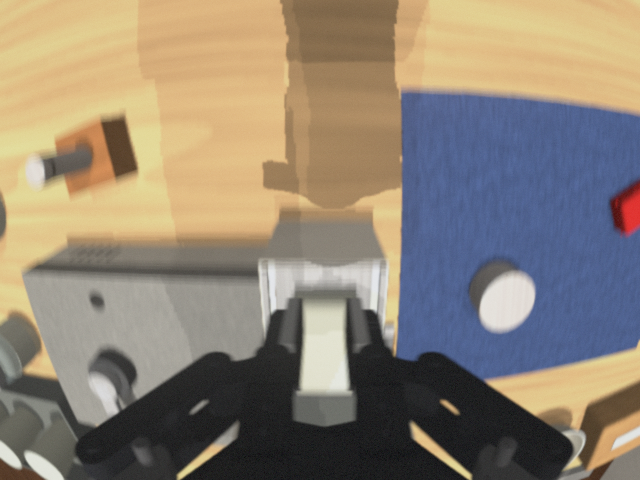

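Case A lies on the sill the same way as B did. Pushing.

servo_tool(
  plan=[
    {"linear": [-0.15,0,0],"twist": [0,0,0],"fingers": 0},
    {"linear": [-0.15,2.5,0],"twist": [0,0,0],"fingers": 0},
    {"linear": [-0.15,5,0],"twist": [0,0,0],"fingers": 0},
    {"linear": [-0.15,7,0],"twist": [0,0,0],"fingers": 0},
    {"linear": [-0.15,7.6,0],"twist": [0,0,0],"fingers": 0},
    {"linear": [-0.15,7.7,0],"twist": [0,0,0],"fingers": 0},
  ],
)

```text
time: 18.65
ee_pos: [0.4396, 0.0124, 0.1297]
ee_rot: [0.503, -0.499, -0.496, 0.502]
contact_force: [-0.1, 0.2, -0.5]
opening: -0.0001
```

servo_tool(
  plan=[
    {"linear": [0,0,-1.5],"twist": [0,0,0],"fingers": 0},
    {"linear": [0,0,-3],"twist": [0,0,0],"fingers": 0},
    {"linear": [0,0,-4.5],"twist": [0,0,0],"fingers": 0},
    {"linear": [0,0,-6],"twist": [0,0,0],"fingers": 0},
    {"linear": [0,0,-7.5],"twist": [0,0,0],"fingers": 0},
    {"linear": [0,0,-9],"twist": [0,0,0],"fingers": 0},
    {"linear": [0,0,-10.2],"twist": [0,0,0],"fingers": 0},
  ],
)

```text
time: 19.52
ee_pos: [0.5424, 0.012, 0.1287]
ee_rot: [0.503, -0.499, -0.496, 0.502]
contact_force: [-1.5, -0.6, 0.3]
opening: 0.0001
```

Run:
```python
from h import *
o=get_obs(); print(o["ee_pos"],o["contact_force"],o["opening"])
go(.592,.0125,.13,np.pi-.005)
```

```text
[0.54235904 0.01200604 0.12866476] [-1.52048291 -0.60179586  0.28552251] 9.155384070792677e-05
linear [0.07, -0.18, -4.96] twist [-0.01, 0.001, -0.001]
```

servo_tool(
  plan=[
    {"linear": [0.05,-0.1,-1],"twist": [0,0,0],"fingers": 0},
    {"linear": [0.05,-0.1,-2],"twist": [0,0,0],"fingers": 0},
    {"linear": [0.05,-0.1,-3],"twist": [0,0,0],"fingers": 0},
    {"linear": [0.05,-0.1,-4],"twist": [0,0,0],"fingers": 0},
    {"linear": [0.05,-0.1,-4.7],"twist": [0,0,0],"fingers": 0},
    {"linear": [0.05,-0.1,-5],"twist": [0,0,0],"fingers": 0},
    {"linear": [0.05,-0.1,-5],"twist": [0,0,0],"fingers": 0},
    {"linear": [0.05,-0.1,-5],"twist": [0,0,0],"fingers": 0},
  ],
)

```text
time: 20.52
ee_pos: [0.5921, 0.0123, 0.1292]
ee_rot: [0.503, -0.499, -0.496, 0.502]
contact_force: [-0.5, 0.3, -0.2]
opening: 0.0002
```

servo_tool(
  plan=[
    {"linear": [0,0,3],"twist": [0,0,0],"fingers": 0},
    {"linear": [0,0,7],"twist": [0,0,0],"fingers": 0},
    {"linear": [0,0,11],"twist": [0,0,0],"fingers": 0},
    {"linear": [0,-4,15],"twist": [0,0,0],"fingers": 0},
    {"linear": [0,-9,15],"twist": [0,0,0],"fingers": 0},
    {"linear": [0,-11,15],"twist": [0,0,0],"fingers": 2},
    {"linear": [0,-11,15],"twist": [0,0,0],"fingers": 4},
  ],
)

```text
time: 21.4
ee_pos: [0.4443, 0.0131, 0.2424]
ee_rot: [0.502, -0.5, -0.497, 0.501]
contact_force: [-1.0, 0.2, 0.1]
opening: 0.0354
```

Run:
```python
from h import *
o=get_obs(); print(o["time"],o["ee_pos"])
look("j",("top","wrist"))
t=cv2.imread("pics/j_top.png")[60:290,260:360]; w=cv2.imread("pics/j_wrist.png")
def eq(im): return cv2.createCLAHE(3,(4,4)).apply(cv2.cvtColor(im,cv2.COLOR_BGR2GRAY))
cv2.imwrite("pics/j.png",np.hstack([cv2.cvtColor(cv2.resize(eq(t),(209,480)),cv2.COLOR_GRAY2BGR),cv2.resize(w,(580,480))]))
```

```text
21.4 [0.44428    0.01310622 0.2424398 ]
```

View pics/j.png

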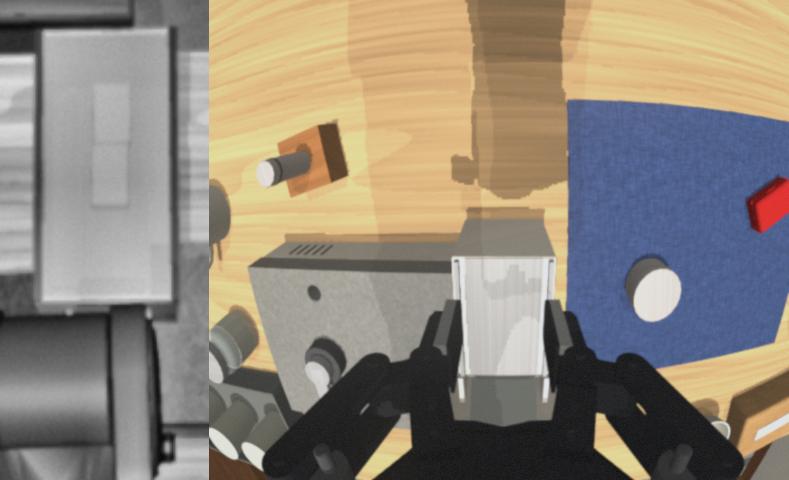

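View pics/j_top.png

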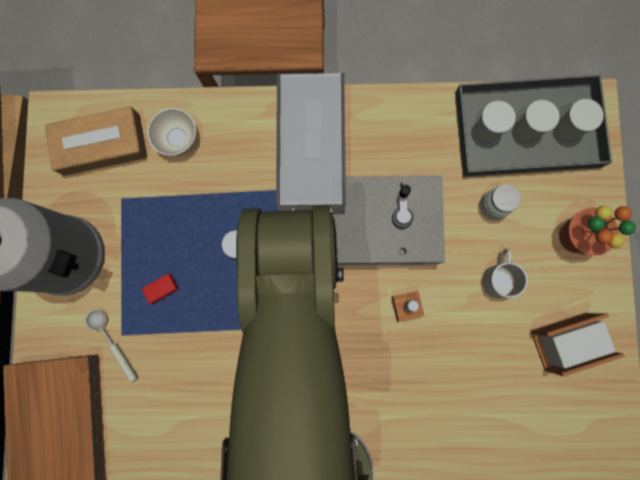

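Top view: both cases lie in the box, at crop (111,112) and (111,175). Sill empty, flap shut at (505,395), mat shows only the tin and the red bar. Now the crank.

Run:
```python
from h import *
go(.62,-.19,.27,np.pi)
```

```text
linear [-20.23, -3.15, -17.78] twist [-0.01, -0.004, -0.001]
```

servo_tool(
  plan=[
    {"linear": [-4,-1,-3.5],"twist": [-0.01,0,0],"fingers": 5},
    {"linear": [-8,-2,-7],"twist": [-0.01,0,0],"fingers": 5},
    {"linear": [-12,-3,-10.5],"twist": [-0.01,0,0],"fingers": 5},
    {"linear": [-16,-3.1,-14],"twist": [-0.01,0,0],"fingers": 5},
    {"linear": [-20.2,-3.1,-17.8],"twist": [-0.01,0,0],"fingers": 5},
    {"linear": [-20.2,-3.1,-17.8],"twist": [-0.01,0,0],"fingers": 5},
    {"linear": [-20.2,-3.1,-17.8],"twist": [-0.01,0,0],"fingers": 5},
  ],
)

```text
time: 22.38
ee_pos: [0.6192, -0.1894, 0.2673]
ee_rot: [0.502, -0.5, -0.498, 0.5]
contact_force: [-0.1, 0.4, -0.3]
opening: 0.0502
```

Run:
```python
from h import *
o=get_obs(); print(o["time"],o["ee_pos"],o["joints"].round(2))
m,p,d=look("k")["wrist"]; C=wcloud(d,m); np.save("pics/k_C.npy",C)
for nm,f in [("crankgrip",lambda C:(C[...,2]>.155)&(C[...,2]<.18)&(C[...,0]>.6)&(C[...,0]<.67)&(C[...,1]<-.16)&(C[...,1]>-.23)),
      ("hole",lambda C:(C[...,2]>.04)&(C[...,2]<.077)&(C[...,0]>.49)&(C[...,0]<.54)&(C[...,1]<-.15)&(C[...,1]>-.25)),
      ("hub",lambda C:(C[...,2]>.112)&(C[...,2]<.122)&(C[...,0]>.55)&(C[...,0]<.6)&(C[...,1]<-.15)&(C[...,1]>-.24))]:
    q=C[f(C)]; v,u=np.nonzero(f(C)); print(nm,len(q),q.mean(0),rect(q) if len(q)>4 else 0,u.mean(),v.mean())
```

```text
22.375 [ 0.61923441 -0.18935808  0.26734269] [-0.3   0.4   0.13  1.31 -0.   -0.29]
crankgrip 817 [ 0.63214562 -0.19297846  0.16450236] ((633.7935791015625, -193.1830596923828), (20.98175621032715, 20.662931442260742), 38.82395553588867) 319.99265605875155 265.2533659730722
hole 304 [ 0.50786143 -0.19248368  0.06204221] ((506.4581604003906, -192.59329223632812), (19.692310333251953, 16.534242630004883), 0.36298486590385437) 320.8980263157895 89.44407894736842
hub 1349 [ 0.58416574 -0.19293903  0.11826978] ((584.1052856445312, -193.1332550048828), (30.8184871673584, 31.710268020629883), 89.58137512207031) 320.2216456634544 183.81245366938472
```

View pics/k_wrist.png

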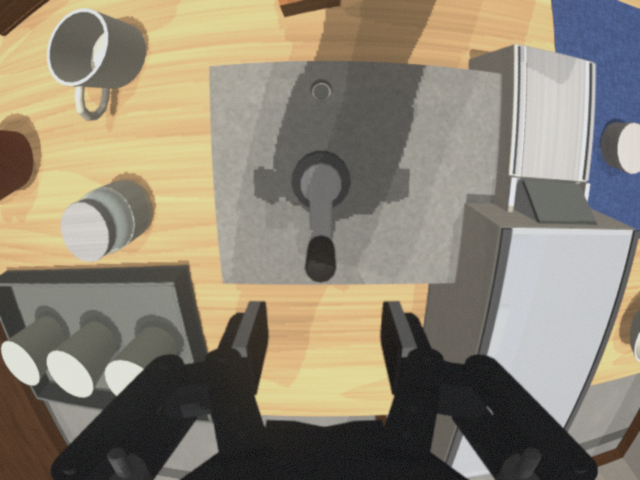

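Grip at (320,258), hub (321,180), button hole (320,90), all in line. By depth the grip is at (0.634,-0.193) with its top at 165 mm, and the axis is at (0.584,-0.193). That makes 50 mm, as given. Descending on the grip.

Run:
```python
from h import *
go(.634,-.193,.2,np.pi);go(.634,-.193,.14,np.pi)
```

```text
linear [-0.4, 6.81, -1.5] twist [-0.003, -0.004, -0.0]
linear [-0.4, 12.81, -1.52] twist [-0.003, -0.004, -0.0]
```

servo_tool(
  plan=[
    {"linear": [-0.4,3,-1.5],"twist": [0,0,0],"fingers": 5},
    {"linear": [-0.4,6,-1.5],"twist": [0,0,0],"fingers": 5},
    {"linear": [-0.4,9,-1.5],"twist": [0,0,0],"fingers": 5},
    {"linear": [-0.4,11.5,-1.5],"twist": [0,0,0],"fingers": 5},
    {"linear": [-0.4,12.5,-1.5],"twist": [0,0,0],"fingers": 5},
    {"linear": [-0.4,12.7,-1.5],"twist": [0,0,0],"fingers": 5},
    {"linear": [-0.4,12.7,-1.5],"twist": [0,0,0],"fingers": 5},
  ],
)

```text
time: 23.3
ee_pos: [0.6344, -0.1929, 0.1424]
ee_rot: [0.501, -0.501, -0.499, 0.5]
contact_force: [-0.0, 0.3, -0.2]
opening: 0.0502
```

servo_tool(
  plan=[
    {"linear": [0,0,0],"twist": [0,0,0],"fingers": 3},
    {"linear": [0,0,0],"twist": [0,0,0],"fingers": 1.5},
    {"linear": [0,0,0],"twist": [0,0,0],"fingers": 1.5},
    {"linear": [0,0,0],"twist": [0,0,0],"fingers": 1.5},
    {"linear": [0,0,0],"twist": [0,0,0],"fingers": 1.5},
    {"linear": [0,0,0],"twist": [0,0,0],"fingers": 1.5},
  ],
  force=25,
)

```text
time: 24.05
ee_pos: [0.6351, -0.1931, 0.1435]
ee_rot: [-0.5, 0.501, 0.499, -0.499]
contact_force: [-0.1, 1.4, 5.6]
opening: 0.0216
```

```bash
cat > crank.py <<'E'
# print rows for angles a0..a1 (deg) in n rows, from current measured pose
from h import *
import sys
a0,a1,n=map(float,sys.argv[1:4])
ax=np.array([.584,-.193]); 
o=get_obs(); r=R(o["ee_rot"]); print(o["time"],o["ee_pos"],o["contact_force"].round(1),o["opening"])
d=o["ee_pos"][:2]-ax; print("radius",np.linalg.norm(d).round(4),"angle",np.degrees(np.arctan2(-d[1],d[0])).round(1))
for a in np.radians(np.linspace(a0,a1,int(n)+1)[1:]):
    t=np.array([ax[0]+.05*np.cos(a),ax[1]-.05*np.sin(a),o["ee_pos"][2]])
    print((r.T@(t-o["ee_pos"])*100).round(1).tolist())
E
python3 crank.py 0 180 8
```

```text
24.05 [ 0.63512072 -0.19305887  0.14351464] [-0.1  1.4  5.6] 0.021604367314304266
radius 0.0511 angle 0.1
[-1.9, 0.0, 0.5]
[-3.5, 0.0, 1.6]
[-4.6, 0.0, 3.2]
[-5.0, 0.0, 5.1]
[-4.6, 0.0, 7.0]
[-3.6, -0.0, 8.6]
[-1.9, -0.0, 9.7]
[-0.0, -0.0, 10.1]
```

servo_tool(
  plan=[
    {"linear": [-1,0,0.2],"twist": [0,0,0],"fingers": 1.5},
    {"linear": [-1.9,0,0.5],"twist": [0,0,0],"fingers": 1.5},
    {"linear": [-2.8,0,0.95],"twist": [0,0,0],"fingers": 1.5},
    {"linear": [-3.5,0,1.6],"twist": [0,0,0],"fingers": 1.5},
    {"linear": [-4.2,0,2.35],"twist": [0,0,0],"fingers": 1.5},
    {"linear": [-4.6,0,3.2],"twist": [0,0,0],"fingers": 1.5},
    {"linear": [-4.9,0,4.1],"twist": [0,0,0],"fingers": 1.5},
    {"linear": [-5,0,5.1],"twist": [0,0,0],"fingers": 1.5},
  ],
)

```text
time: 25.05
ee_pos: [0.5834, -0.2422, 0.1435]
ee_rot: [-0.501, 0.501, 0.5, -0.499]
contact_force: [2.1, 5.7, 3.1]
opening: 0.0212
```

```bash
python3 crank.py 90 270 8
python3 - <<'E'
from h import *
look("l",("scene",)); cv2.imwrite("pics/l.png",cv2.resize(cv2.imread("pics/l_scene.png")[200:350,190:390],None,fx=3,fy=3))
E
```

```text
25.05 [ 0.5833932  -0.24223042  0.14352365] [2.1 5.7 3.1] 0.021218798578317204
radius 0.0492 angle 90.7
[0.3, -0.0, 1.9]
[1.4, -0.0, 3.5]
[3.0, -0.0, 4.6]
[4.9, -0.0, 5.0]
[6.8, -0.0, 4.6]
[8.4, -0.0, 3.5]
[9.5, 0.0, 1.9]
[9.9, 0.0, -0.0]
```

View pics/l.png

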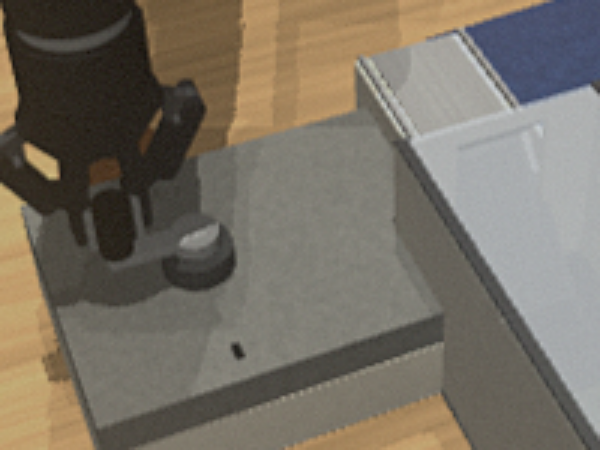

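The grip followed a quarter turn (grip at crop (113,225), mark at (237,350)). Continuing.

servo_tool(
  plan=[
    {"linear": [0.3,0,1.9],"twist": [0,0,0],"fingers": 1.5},
    {"linear": [1.4,0,3.5],"twist": [0,0,0],"fingers": 1.5},
    {"linear": [3.0,0,4.6],"twist": [0,0,0],"fingers": 1.5},
    {"linear": [4.9,0,5.0],"twist": [0,0,0],"fingers": 1.5},
    {"linear": [6.8,0,4.6],"twist": [0,0,0],"fingers": 1.5},
    {"linear": [8.4,0,3.5],"twist": [0,0,0],"fingers": 1.5},
    {"linear": [9.5,0,1.9],"twist": [0,0,0],"fingers": 1.5},
    {"linear": [9.9,0,0],"twist": [0,0,0],"fingers": 1.5},
  ],
)

```text
time: 26.1
ee_pos: [0.5821, -0.142, 0.1435]
ee_rot: [0.502, -0.5, -0.499, 0.499]
contact_force: [-2.7, -2.4, 5.1]
opening: 0.0215
```

```bash
python3 crank.py 270 450 8
```

```text
26.1 [ 0.58206178 -0.1420235   0.14353338] [-2.7 -2.4  5.1] 0.021486459678041993
radius 0.051 angle -92.2
[-0.5, -0.0, -2.1]
[-1.6, -0.0, -3.7]
[-3.2, -0.0, -4.8]
[-5.1, -0.0, -5.2]
[-7.0, -0.0, -4.8]
[-8.6, -0.0, -3.8]
[-9.7, -0.0, -2.1]
[-10.1, -0.0, -0.2]
```

servo_tool(
  plan=[
    {"linear": [-0.4,0,-2.1],"twist": [0,0,0],"fingers": 1.5},
    {"linear": [-1.5,0,-3.8],"twist": [0,0,0],"fingers": 1.5},
    {"linear": [-3.1,0,-4.9],"twist": [0,0,0],"fingers": 1.5},
    {"linear": [-5.0,0,-5.3],"twist": [0,0,0],"fingers": 1.5},
    {"linear": [-6.9,0,-4.9],"twist": [0,0,0],"fingers": 1.5},
    {"linear": [-8.5,0,-3.8],"twist": [0,0,0],"fingers": 1.5},
    {"linear": [-9.6,0,-2.1],"twist": [0,0,0],"fingers": 1.5},
    {"linear": [-10,0,-0.2],"twist": [0,0,0],"fingers": 1.5},
  ],
)

```text
time: 27.1
ee_pos: [0.5838, -0.2423, 0.1435]
ee_rot: [0.502, -0.5, -0.5, 0.499]
contact_force: [3.6, 6.7, 3.6]
opening: 0.0215
```

```bash
sed -i 's/.584,-.193/.5845,-.1922/' crank.py; python3 crank.py 90 270 8
```

```text
27.1 [ 0.58379585 -0.24226644  0.1434938 ] [3.6 6.7 3.6] 0.021457123741633808
radius 0.0501 angle 90.8
[0.4, 0.0, 1.8]
[1.5, 0.0, 3.5]
[3.1, 0.0, 4.6]
[5.0, 0.0, 4.9]
[6.9, 0.0, 4.6]
[8.5, 0.0, 3.5]
[9.6, 0.0, 1.9]
[10.0, 0.0, -0.0]
```

Turn 1 ¼ done (450°). Next half turn to 630°.

servo_tool(
  plan=[
    {"linear": [0.4,0,1.8],"twist": [0,0,0],"fingers": 1.5},
    {"linear": [1.5,0,3.5],"twist": [0,0,0],"fingers": 1.5},
    {"linear": [3.1,0,4.6],"twist": [0,0,0],"fingers": 1.5},
    {"linear": [5.0,0,4.9],"twist": [0,0,0],"fingers": 1.5},
    {"linear": [6.9,0,4.6],"twist": [0,0,0],"fingers": 1.5},
    {"linear": [8.5,0,3.5],"twist": [0,0,0],"fingers": 1.5},
    {"linear": [9.6,0,1.9],"twist": [0,0,0],"fingers": 1.5},
    {"linear": [10,0,0],"twist": [0,0,0],"fingers": 1.5},
  ],
)

```text
time: 28.1
ee_pos: [0.5839, -0.1417, 0.1436]
ee_rot: [0.502, -0.5, -0.499, 0.5]
contact_force: [-3.0, -7.0, 2.8]
opening: 0.0208
```

```bash
python3 crank.py 270 450 8
```

```text
28.1 [ 0.5838721  -0.14170561  0.14357572] [-3.  -7.   2.8] 0.020773890905076833
radius 0.0505 angle -90.7
[-0.4, -0.0, -2.0]
[-1.5, -0.0, -3.6]
[-3.1, -0.0, -4.7]
[-5.0, -0.0, -5.1]
[-7.0, -0.0, -4.7]
[-8.6, -0.0, -3.6]
[-9.7, -0.0, -2.0]
[-10.0, -0.0, -0.1]
```

Now 630° to 810°.

servo_tool(
  plan=[
    {"linear": [-0.4,0,-2.0],"twist": [0,0,0],"fingers": 1.5},
    {"linear": [-1.5,0,-3.6],"twist": [0,0,0],"fingers": 1.5},
    {"linear": [-3.1,0,-4.7],"twist": [0,0,0],"fingers": 1.5},
    {"linear": [-5.0,0,-5.1],"twist": [0,0,0],"fingers": 1.5},
    {"linear": [-7.0,0,-4.7],"twist": [0,0,0],"fingers": 1.5},
    {"linear": [-8.6,0,-3.6],"twist": [0,0,0],"fingers": 1.5},
    {"linear": [-9.7,0,-2.0],"twist": [0,0,0],"fingers": 1.5},
    {"linear": [-10,0,-0.1],"twist": [0,0,0],"fingers": 1.5},
  ],
)

```text
time: 29.1
ee_pos: [0.5852, -0.2421, 0.1436]
ee_rot: [0.501, -0.5, -0.499, 0.499]
contact_force: [3.7, 1.8, 4.0]
opening: 0.0212
```

```bash
python3 crank.py 90 270 8
```

```text
29.1 [ 0.58515157 -0.24208946  0.14363046] [3.7 1.8 4. ] 0.02118777398386342
radius 0.0499 angle 89.3
[0.4, 0.0, 2.0]
[1.4, 0.0, 3.6]
[3.1, 0.0, 4.7]
[5.0, 0.0, 5.1]
[6.9, 0.0, 4.7]
[8.5, 0.0, 3.6]
[9.6, 0.0, 2.0]
[10.0, 0.0, 0.1]
```

Now 810° to 990°.

servo_tool(
  plan=[
    {"linear": [0.4,0,2.0],"twist": [0,0,0],"fingers": 1.5},
    {"linear": [1.4,0,3.6],"twist": [0,0,0],"fingers": 1.5},
    {"linear": [3.1,0,4.7],"twist": [0,0,0],"fingers": 1.5},
    {"linear": [5.0,0,5.1],"twist": [0,0,0],"fingers": 1.5},
    {"linear": [6.9,0,4.7],"twist": [0,0,0],"fingers": 1.5},
    {"linear": [8.5,0,3.6],"twist": [0,0,0],"fingers": 1.5},
    {"linear": [9.6,0,2.0],"twist": [0,0,0],"fingers": 1.5},
    {"linear": [10,0,0.1],"twist": [0,0,0],"fingers": 1.5},
  ],
)

```text
time: 30.1
ee_pos: [0.5843, -0.1416, 0.1436]
ee_rot: [0.502, -0.5, -0.498, 0.5]
contact_force: [-2.4, -8.5, 3.7]
opening: 0.0211
```

```bash
python3 crank.py 270 360 8
```

```text
30.1 [ 0.58432356 -0.14163596  0.14357365] [-2.4 -8.5  3.7] 0.02109101707775802
radius 0.0506 angle -90.2
[-0.2, -0.0, -1.0]
[-0.4, -0.0, -1.9]
[-0.9, -0.0, -2.8]
[-1.5, -0.0, -3.6]
[-2.3, -0.0, -4.2]
[-3.1, -0.0, -4.6]
[-4.1, -0.0, -4.9]
[-5.0, -0.0, -5.0]
```

Final quarter to 1080°, ending at the y measured at the first grasp (-0.193).

servo_tool(
  plan=[
    {"linear": [-0.2,0,-1.0],"twist": [0,0,0],"fingers": 1.5},
    {"linear": [-0.4,0,-1.9],"twist": [0,0,0],"fingers": 1.5},
    {"linear": [-0.9,0,-2.8],"twist": [0,0,0],"fingers": 1.5},
    {"linear": [-1.5,0,-3.6],"twist": [0,0,0],"fingers": 1.5},
    {"linear": [-2.3,0,-4.2],"twist": [0,0,0],"fingers": 1.5},
    {"linear": [-3.2,0,-4.7],"twist": [0,0,0],"fingers": 1.5},
    {"linear": [-4.2,0,-5.0],"twist": [0,0,0],"fingers": 1.5},
    {"linear": [-5.1,0,-5.0],"twist": [0,0,0],"fingers": 1.5},
  ],
)

```text
time: 31.1
ee_pos: [0.6351, -0.1914, 0.1436]
ee_rot: [0.502, -0.499, -0.499, 0.5]
contact_force: [0.5, 2.2, 6.1]
opening: 0.0212
```

servo_tool(
  plan=[
    {"linear": [0,0,0],"twist": [0,0,0],"fingers": 1.5},
    {"linear": [0,0,0],"twist": [0,0,0],"fingers": 1.5},
  ],
)

```text
time: 31.35
ee_pos: [0.6351, -0.191, 0.1436]
ee_rot: [0.502, -0.498, -0.499, 0.5]
contact_force: [-0.7, -1.0, 5.4]
opening: 0.0214
```

```bash
python3 crank.py 0 1 1
```

```text
31.35 [ 0.6350989  -0.19099057  0.14358019] [-0.7 -1.   5.4] 0.021411007893907912
radius 0.0506 angle -1.4
[-0.2, -0.0, 0.1]
```

servo_tool(
  plan=[
    {"linear": [-0.22,0,0],"twist": [0,0,0],"fingers": 1.5},
    {"linear": [-0.22,0,0],"twist": [0,0,0],"fingers": 1.5},
    {"linear": [-0.22,0,0],"twist": [0,0,0],"fingers": 1.5},
  ],
)

```text
time: 31.72
ee_pos: [0.6351, -0.1921, 0.1435]
ee_rot: [0.503, -0.498, -0.5, 0.5]
contact_force: [-0.6, 0.4, 5.3]
opening: 0.0215
```

servo_tool(
  plan=[
    {"linear": [-0.15,0,0],"twist": [0,0,0],"fingers": 1.5},
    {"linear": [-0.15,0,0],"twist": [0,0,0],"fingers": 1.5},
  ],
)

```text
time: 31.98
ee_pos: [0.6351, -0.1925, 0.1436]
ee_rot: [0.503, -0.497, -0.5, 0.5]
contact_force: [-1.7, 1.3, 5.5]
opening: 0.0211
```

servo_tool(
  plan=[
    {"linear": [0,0,0],"twist": [0,0,0],"fingers": 3},
    {"linear": [0,0,0],"twist": [0,0,0],"fingers": 5},
    {"linear": [0,0,0],"twist": [0,0,0],"fingers": 5},
    {"linear": [0,-3,0.5],"twist": [0,0,0],"fingers": 5},
    {"linear": [0,-8,1],"twist": [0,0,0],"fingers": 5},
    {"linear": [0.2,-12.5,1.5],"twist": [0,0,0],"fingers": 5},
    {"linear": [0.2,-12.5,1.5],"twist": [0,0,0],"fingers": 5},
    {"linear": [0.2,-12.5,1.5],"twist": [0,0,0],"fingers": 5},
  ],
)

```text
time: 32.98
ee_pos: [0.6207, -0.1912, 0.2682]
ee_rot: [0.503, -0.497, -0.5, 0.5]
contact_force: [0.3, 0.8, -0.1]
opening: 0.0501
```

Run:
```python
from h import *
o=get_obs(); print(o["time"],o["ee_pos"],o["ee_rot"])
m,p,d=look("m")["wrist"]; C=wcloud(d,m); np.save("pics/m_C.npy",C)
for nm in ["k","m"]:
  C=np.load(f"pics/{nm}_C.npy")
  for n2,f in [("crankgrip",lambda C:(C[...,2]>.155)&(C[...,2]<.18)&(C[...,0]>.6)&(C[...,0]<.67)&(C[...,1]<-.16)&(C[...,1]>-.23)),
      ("hole",lambda C:(C[...,2]>.04)&(C[...,2]<.077)&(C[...,0]>.49)&(C[...,0]<.54)&(C[...,1]<-.15)&(C[...,1]>-.25)),
      ("hub",lambda C:(C[...,2]>.112)&(C[...,2]<.122)&(C[...,0]>.55)&(C[...,0]<.6)&(C[...,1]<-.15)&(C[...,1]>-.24)),
      ("stylus",lambda C:(C[...,2]>.107)&(C[...,2]<.12)&(C[...,0]>.33)&(C[...,0]<.45)&(C[...,1]<-.15)&(C[...,1]>-.25))]:
    q=C[f(C)]; v,u=np.nonzero(f(C)); print(nm,n2,len(q),q.mean(0),np.round(rect(q)[0],1) if len(q)>4 else 0)
```

```text
32.975 [ 0.6206781  -0.19122918  0.26818366] [ 0.50314734 -0.4969386  -0.50032994  0.49956455]
k crankgrip 817 [ 0.63214562 -0.19297846  0.16450236] [ 633.8 -193.2]
k hole 304 [ 0.50786143 -0.19248368  0.06204221] [ 506.5 -192.6]
k hub 1349 [ 0.58416574 -0.19293903  0.11826978] [ 584.1 -193.1]
k stylus 0 [nan nan nan] 0
m crankgrip 820 [ 0.63235648 -0.19303391  0.16456689] [ 633.8 -193.4]
m hole 299 [ 0.50784247 -0.19247988  0.06251452] [ 508.3 -192.5]
m hub 1336 [ 0.58426174 -0.19294736  0.1182497 ] [ 584.2 -193.3]
m stylus 0 [nan nan nan] 0<stdin>:10: RuntimeWarning: Mean of empty slice.
  ret = um.true_divide(
```

View pics/m_wrist.png

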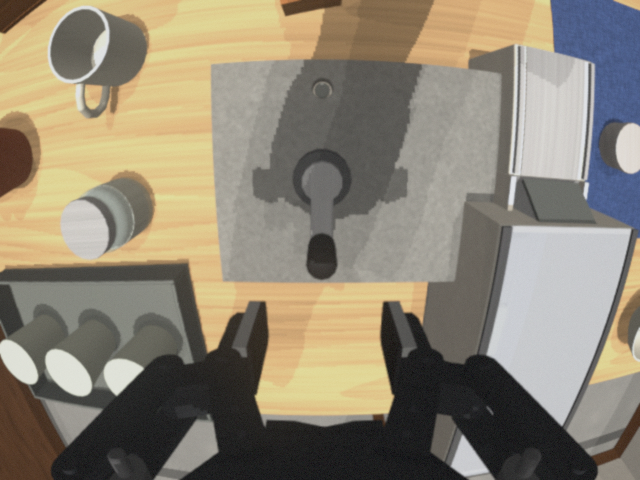

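The grip reads (0.6338,-0.1934), against (0.6338,-0.1932) at the start, so it is back over the mark. Three turns are done. Now the stylus.

Run:
```python
from h import *
go(.42,-.205,.25,np.pi)
```

```text
linear [-1.41, 1.86, 20.01] twist [-0.007, -0.0, 0.007]
```

servo_tool(
  plan=[
    {"linear": [-0.5,0,4],"twist": [-0.007,0,0.007],"fingers": 5},
    {"linear": [-1,0,8],"twist": [-0.007,0,0.007],"fingers": 5},
    {"linear": [-1.4,0.5,12],"twist": [-0.007,0,0.007],"fingers": 5},
    {"linear": [-1.4,1,16],"twist": [-0.007,0,0.007],"fingers": 5},
    {"linear": [-1.4,1.8,20],"twist": [-0.007,0,0.007],"fingers": 5},
    {"linear": [-1.4,1.8,20],"twist": [-0.007,0,0.007],"fingers": 5},
    {"linear": [-1.4,1.8,20],"twist": [-0.007,0,0.007],"fingers": 5},
  ],
)

```text
time: 33.9
ee_pos: [0.4203, -0.2049, 0.25]
ee_rot: [0.5, -0.5, -0.5, 0.5]
contact_force: [0.2, 0.5, 0.2]
opening: 0.05
```

Run:
```python
from h import *
o=get_obs(); print(o["time"],o["ee_pos"],o["joints"].round(2))
m,p,d=look("n")["wrist"]; C=wcloud(d,m); np.save("pics/n_C.npy",C)
for n2,f in [("stylus",lambda C:(C[...,2]>.107)&(C[...,2]<.12)&(C[...,0]>.33)&(C[...,0]<.45)&(C[...,1]<-.15)&(C[...,1]>-.25)),
 ("stand",lambda C:(C[...,2]>.041)&(C[...,2]<.049)&(C[...,0]>.33)&(C[...,0]<.45)&(C[...,1]<-.15)&(C[...,1]>-.25))]:
    q=C[f(C)]; print(n2,len(q),q.mean(0),rect(q))
```

```text
33.9 [ 0.42033745 -0.20493729  0.25001844] [-0.45  0.06 -0.34  1.17  0.   -0.45]
stylus 795 [ 0.38518971 -0.20833085  0.11502914] ((385.7742004394531, -208.20108032226562), (23.018638610839844, 22.473308563232422), 77.39619445800781)
stand 3199 [ 0.38265693 -0.20840191  0.04535926] ((386.2434387207031, -208.3030242919922), (60.95424270629883, 60.9154052734375), 11.386401176452637)
```

View pics/n_wrist.png

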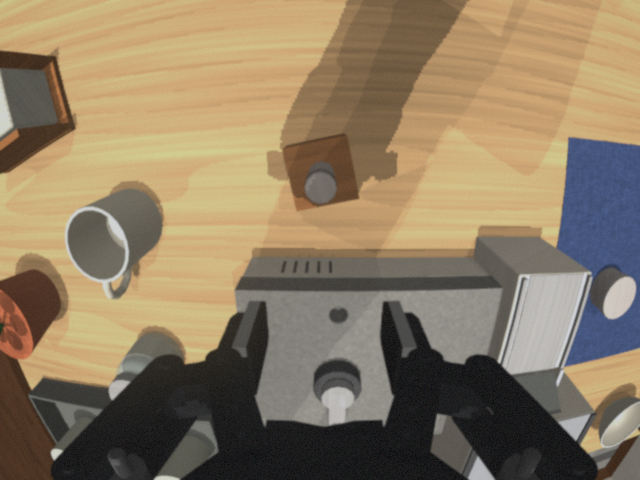

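Stylus at (320,187), on its stand at (320,172). By depth it is at (0.386,-0.208) with its top at 115 mm. Grasping.

Run:
```python
from h import *
go(.386,-.2082,.15,np.pi);go(.386,-.2082,.09,np.pi)
```

```text
linear [-0.33, 10.02, 3.48] twist [-0.0, 0.0, 0.001]
linear [-0.33, 16.02, 3.48] twist [-0.0, 0.0, 0.001]
```

servo_tool(
  plan=[
    {"linear": [-0.33,2,2],"twist": [0,0,0],"fingers": 5},
    {"linear": [-0.33,5,3.5],"twist": [0,0,0],"fingers": 5},
    {"linear": [-0.33,8,3.5],"twist": [0,0,0],"fingers": 5},
    {"linear": [-0.33,11,3.5],"twist": [0,0,0],"fingers": 5},
    {"linear": [-0.33,14,3.5],"twist": [0,0,0],"fingers": 5},
    {"linear": [-0.33,15.8,3.5],"twist": [0,0,0],"fingers": 5},
    {"linear": [-0.33,16.0,3.5],"twist": [0,0,0],"fingers": 5},
    {"linear": [-0.33,16.0,3.5],"twist": [0,0,0],"fingers": 5},
  ],
)

```text
time: 34.95
ee_pos: [0.3867, -0.2084, 0.0905]
ee_rot: [-0.5, 0.5, 0.5, -0.5]
contact_force: [0.0, -0.0, 0.2]
opening: 0.0502
```

servo_tool(
  plan=[
    {"linear": [0,0,0],"twist": [0,0,0],"fingers": 3},
    {"linear": [0,0,0],"twist": [0,0,0],"fingers": 1.7},
    {"linear": [0,0,0],"twist": [0,0,0],"fingers": 1.7},
    {"linear": [0,0,0],"twist": [0,0,0],"fingers": 1.7},
    {"linear": [0,0,0],"twist": [0,0,0],"fingers": 1.7},
    {"linear": [0,0,0],"twist": [0,0,0],"fingers": 1.7},
  ],
  force=50,
)

```text
time: 35.7
ee_pos: [0.3876, -0.2088, 0.0914]
ee_rot: [-0.499, 0.5, 0.501, -0.5]
contact_force: [0.4, 0.9, 6.4]
opening: 0.0227
```

Run:
```python
from h import *
o=get_obs(); print(o["time"],o["ee_pos"],o["contact_force"],o["opening"])
go(.4,-.205,.2,np.pi);go(.5085,-.1925,.2,np.pi)
```

```text
35.7 [ 0.3876093  -0.20879405  0.09141078] [0.4031003  0.91957758 6.41540459] 0.022743254953074672
linear [0.38, -10.86, -1.26] twist [0.002, 0.001, -0.0]
linear [1.62, -10.83, -12.11] twist [0.002, 0.001, -0.0]
```

servo_tool(
  plan=[
    {"linear": [0,-2,0],"twist": [0,0,0],"fingers": 1.7},
    {"linear": [0,-5,0],"twist": [0,0,0],"fingers": 1.7},
    {"linear": [0,-8,0],"twist": [0,0,0],"fingers": 1.7},
    {"linear": [0,-10.8,0],"twist": [0,0,0],"fingers": 1.7},
    {"linear": [0.5,-10.8,-4],"twist": [0,0,0],"fingers": 1.7},
    {"linear": [1,-10.8,-8],"twist": [0,0,0],"fingers": 1.7},
    {"linear": [1.6,-10.8,-12.2],"twist": [0,0,0],"fingers": 1.7},
    {"linear": [1.6,-10.8,-12.2],"twist": [0,0,0],"fingers": 1.7},
  ],
)

```text
time: 36.7
ee_pos: [0.5114, -0.1923, 0.199]
ee_rot: [-0.499, 0.5, 0.501, -0.5]
contact_force: [-1.2, -0.0, -1.2]
opening: 0.0227
```

servo_tool(
  plan=[
    {"linear": [0,0,0],"twist": [0,0,0],"fingers": 1.7},
    {"linear": [0,0,0],"twist": [0,0,0],"fingers": 1.7},
  ],
)

```text
time: 36.95
ee_pos: [0.5103, -0.1923, 0.1989]
ee_rot: [-0.499, 0.5, 0.501, -0.5]
contact_force: [-0.0, 0.3, -0.7]
opening: 0.0233
```

Run:
```python
from h import *
o=get_obs(); print(o["time"],o["ee_pos"],o["contact_force"],o["opening"])
m=look("o",("wrist","scene"))
go(.51,-.1922,.172,np.pi)
q=cv2.imread("pics/o_scene.png")[170:330,180:340]; w=cv2.imread("pics/o_wrist.png")
cv2.imwrite("pics/o.png",np.hstack([cv2.resize(q,(400,400)),w[80:480,120:520]]))
```

```text
36.95 [ 0.510275   -0.19230547  0.19886933] [-0.04300766  0.33790589 -0.70929541] 0.023291225290906253
linear [0.03, 2.72, 0.06] twist [0.002, 0.002, -0.0]
```

View pics/o.png

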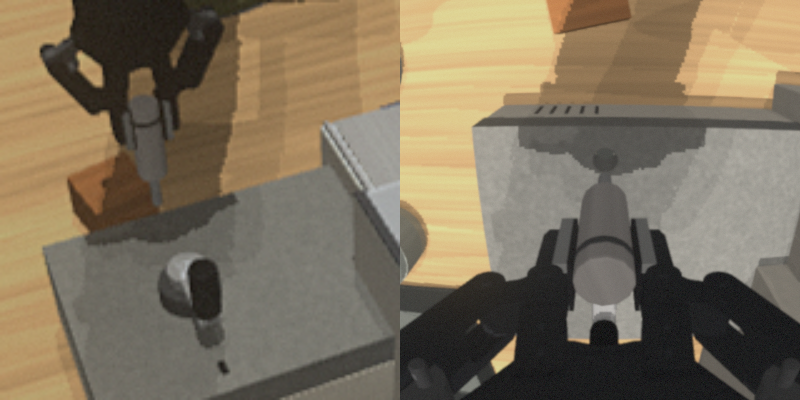

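Run:
```python
from h import *
w=cv2.imread("pics/o_wrist.png"); cv2.imwrite("pics/o2.png",cv2.resize(w[215:295,275:375],None,fx=8,fy=7.5,interpolation=cv2.INTER_CUBIC))
```

```text
(no output)
```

View pics/o2.png

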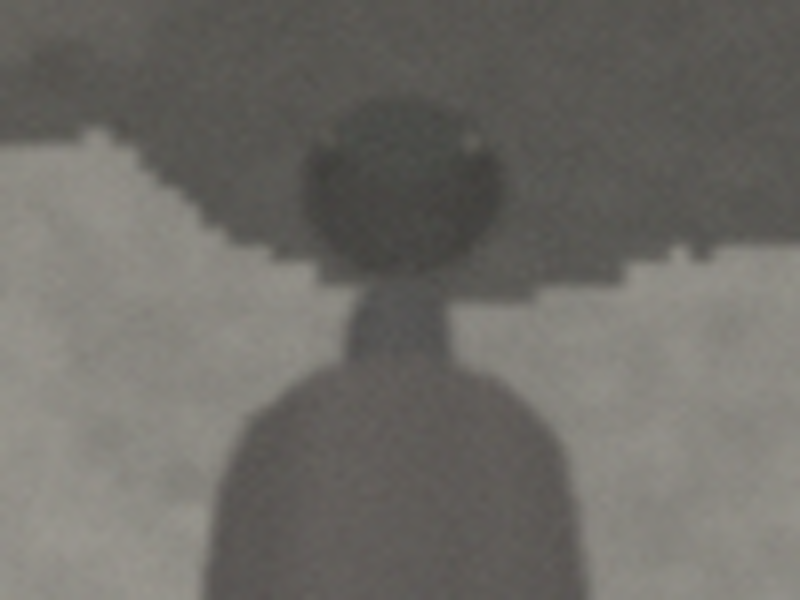

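Run:
```python
from h import *
m=camera_model("wrist")
print(onplane("wrist",(325.3,239.9),.085,m), onplane("wrist",(325.3,251.2),.1185,m)); print(get_obs()["ee_pos"])
```

```text
[ 0.50956302 -0.19235969  0.085     ] [ 0.50521836 -0.19248854  0.1185    ]
[ 0.51050472 -0.19245931  0.1991719 ]
```

The tip is at (0.509,-0.1925) and the hole at (0.5096,-0.1924), so they are aligned. Descending.

servo_tool(
  plan=[
    {"linear": [0,1.5,0],"twist": [0,0,0],"fingers": 1.7},
    {"linear": [0,3,0],"twist": [0,0,0],"fingers": 1.7},
    {"linear": [0,4,0],"twist": [0,0,0],"fingers": 1.7},
    {"linear": [0,4.7,0],"twist": [0,0,0],"fingers": 1.7},
    {"linear": [0,5.0,0],"twist": [0,0,0],"fingers": 1.7},
    {"linear": [0,5.0,0],"twist": [0,0,0],"fingers": 1.7},
  ],
)

```text
time: 37.8
ee_pos: [0.5106, -0.1925, 0.1491]
ee_rot: [-0.499, 0.5, 0.501, -0.5]
contact_force: [-0.0, 0.4, -0.7]
opening: 0.0226
```

servo_tool(
  plan=[
    {"linear": [0,0.3,0],"twist": [0,0,0],"fingers": 1.7},
    {"linear": [0,0.6,0],"twist": [0,0,0],"fingers": 1.7},
    {"linear": [0,0.8,0],"twist": [0,0,0],"fingers": 1.7},
    {"linear": [0,0.9,0],"twist": [0,0,0],"fingers": 1.7},
    {"linear": [0,0.9,0],"twist": [0,0,0],"fingers": 1.7},
  ],
)

```text
time: 38.42
ee_pos: [0.5109, -0.1926, 0.1403]
ee_rot: [-0.499, 0.5, 0.501, -0.5]
contact_force: [0.3, 0.7, 2.2]
opening: 0.0228
```

servo_tool(
  plan=[
    {"linear": [0,0.2,0],"twist": [0,0,0],"fingers": 1.7},
    {"linear": [0,0.3,0],"twist": [0,0,0],"fingers": 1.7},
    {"linear": [0,0.4,0],"twist": [0,0,0],"fingers": 1.7},
    {"linear": [0,0.4,0],"twist": [0,0,0],"fingers": 1.7},
  ],
)

```text
time: 38.92
ee_pos: [0.5113, -0.1926, 0.1372]
ee_rot: [-0.499, 0.501, 0.501, -0.5]
contact_force: [-2.0, 0.9, 8.9]
opening: 0.023
```

servo_tool(
  plan=[
    {"linear": [-0.02,0.15,0.05],"twist": [0,0,0],"fingers": 1.7},
    {"linear": [-0.02,0.2,0.05],"twist": [0,0,0],"fingers": 1.7},
    {"linear": [-0.02,0.2,0.05],"twist": [0,0,0],"fingers": 1.7},
  ],
)

```text
time: 39.3
ee_pos: [0.5115, -0.1928, 0.137]
ee_rot: [-0.498, 0.501, 0.502, -0.499]
contact_force: [-2.4, 2.2, 15.1]
opening: 0.023
```

Force rose to 15 N with no further travel: the button is on its stop. Withdrawing and returning to the stand.

servo_tool(
  plan=[
    {"linear": [0,-0.5,0],"twist": [0,0,0],"fingers": 1.7},
    {"linear": [0,-2,0],"twist": [0,0,0],"fingers": 1.7},
    {"linear": [0,-4,0],"twist": [0,0,0],"fingers": 1.7},
    {"linear": [0,-6.3,0],"twist": [0,0,0],"fingers": 1.7},
    {"linear": [0,-6.3,0],"twist": [0,0,0],"fingers": 1.7},
    {"linear": [0,-6.3,0],"twist": [0,0,0],"fingers": 1.7},
  ],
)

```text
time: 40.05
ee_pos: [0.5108, -0.1926, 0.1993]
ee_rot: [-0.498, 0.501, 0.502, -0.499]
contact_force: [0.0, 0.2, -1.6]
opening: 0.0226
```

Run:
```python
from h import *
o=get_obs(); print(o["time"],o["ee_pos"],o["contact_force"],o["opening"])
look("p",("wrist",)); 
w=cv2.imread("pics/p_wrist.png"); cv2.imwrite("pics/p2.png",cv2.resize(w[195:375,225:425],None,fx=4,fy=3.3,interpolation=cv2.INTER_CUBIC))
go(.3876,-.2088,.2,np.pi)
```

```text
40.05 [ 0.51084657 -0.19261818  0.1993226 ] [ 0.03413968  0.22490145 -1.59658115] 0.022644663827196883
linear [-1.61, -0.16, 12.3] twist [0.004, 0.002, -0.0]
```

View pics/p2.png

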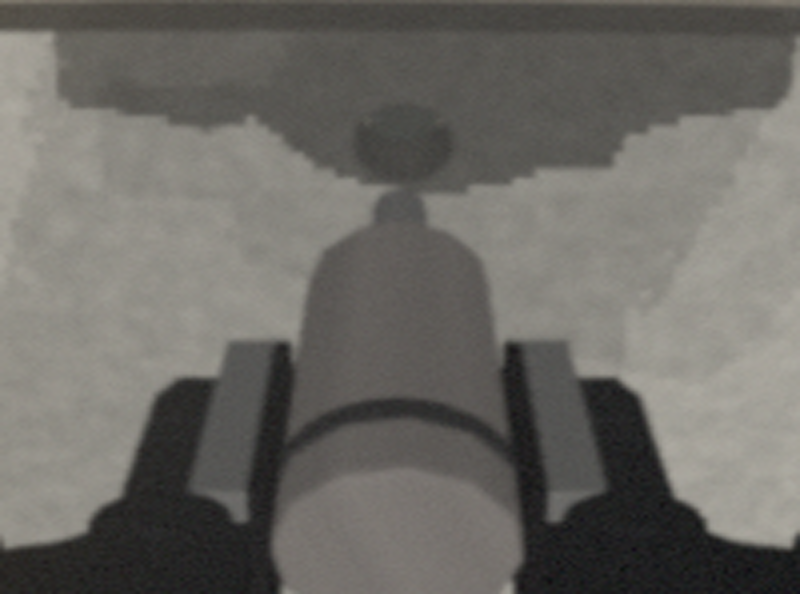

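The stylus is still straight in the jaws, its pin tip at (400,190) just below the hole (404,142). Moving back over the stand.

servo_tool(
  plan=[
    {"linear": [-0.4,0,3],"twist": [0,0,0],"fingers": 1.7},
    {"linear": [-0.9,0,6.5],"twist": [0,0,0],"fingers": 1.7},
    {"linear": [-1.3,0,10],"twist": [0,0,0],"fingers": 1.7},
    {"linear": [-1.6,0,12.3],"twist": [0,0,0],"fingers": 1.7},
    {"linear": [-1.6,0,12.3],"twist": [0,0,0],"fingers": 1.7},
    {"linear": [-1.6,1.5,12.3],"twist": [0,0,0],"fingers": 1.7},
    {"linear": [-1.6,3.5,12.3],"twist": [0,0,0],"fingers": 1.7},
    {"linear": [-1.6,4.5,12.3],"twist": [0,0,0],"fingers": 1.7},
  ],
)

```text
time: 41.1
ee_pos: [0.3876, -0.2081, 0.1514]
ee_rot: [-0.499, 0.5, 0.502, -0.5]
contact_force: [-0.4, 0.2, -0.7]
opening: 0.0223
```

servo_tool(
  plan=[
    {"linear": [0,0,0],"twist": [0,0,0],"fingers": 1.7},
    {"linear": [0,0,0],"twist": [0,0,0],"fingers": 1.7},
  ],
)

```text
time: 41.35
ee_pos: [0.388, -0.2081, 0.1514]
ee_rot: [-0.499, 0.499, 0.502, -0.5]
contact_force: [-0.2, -0.2, -0.2]
opening: 0.0227
```

Run:
```python
from h import *
o=get_obs(); print(o["time"],o["ee_pos"],o["contact_force"],o["opening"])
m,p,d=look("q")["wrist"]
w=cv2.imread("pics/q_wrist.png"); cv2.imwrite("pics/q2.png",cv2.resize(w[195:375,225:425],None,fx=4,fy=3.3,interpolation=cv2.INTER_CUBIC))
go(.3876,-.2088,.092,np.pi)
```

```text
41.35 [ 0.38797601 -0.20807089  0.15139429] [-0.20695944 -0.1900738  -0.21550278] 0.022703636112052717
linear [-0.06, 5.97, 0.07] twist [0.003, 0.003, 0.001]
```

View pics/q2.png

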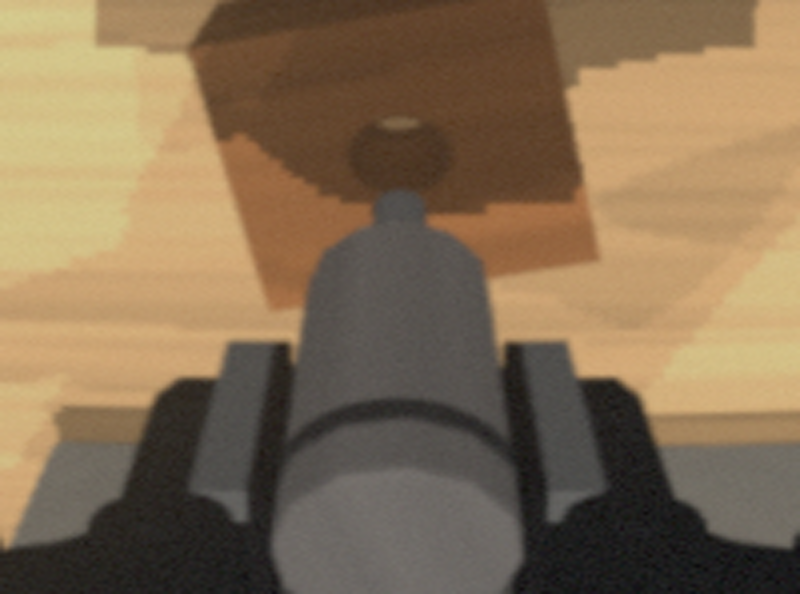

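Run:
```python
from h import *
m=camera_model("wrist")
print(onplane("wrist",(325.2,242.6),.045,m), onplane("wrist",(325,252.2),.071,m))
```

```text
[ 0.38661084 -0.20811251  0.045     ] [ 0.38357114 -0.20835969  0.071     ]
```

Hole (0.3866,-0.2081), pin centre ≈ (0.3875,-0.2083), aligned within 1 mm. Inserting.

servo_tool(
  plan=[
    {"linear": [0,1.2,0.05],"twist": [0,0,0],"fingers": 1.7},
    {"linear": [0,2.4,0.1],"twist": [0,0,0],"fingers": 1.7},
    {"linear": [0,3.6,0.1],"twist": [0,0,0],"fingers": 1.7},
    {"linear": [0,4.6,0.1],"twist": [0,0,0],"fingers": 1.7},
    {"linear": [0,5.4,0.1],"twist": [0,0,0],"fingers": 1.7},
    {"linear": [0,5.8,0.1],"twist": [0,0,0],"fingers": 1.7},
    {"linear": [0,5.8,0.1],"twist": [0,0,0],"fingers": 1.7},
  ],
)

```text
time: 42.28
ee_pos: [0.3872, -0.2081, 0.0935]
ee_rot: [-0.499, 0.5, 0.502, -0.5]
contact_force: [0.7, 0.2, -0.1]
opening: 0.0228
```

servo_tool(
  plan=[
    {"linear": [0,0.15,0],"twist": [0,0,0],"fingers": 1.7},
    {"linear": [0,0.2,0],"twist": [0,0,0],"fingers": 1.7},
    {"linear": [0,0.2,0],"twist": [0,0,0],"fingers": 1.7},
  ],
)

```text
time: 42.65
ee_pos: [0.3873, -0.2082, 0.0916]
ee_rot: [-0.499, 0.5, 0.502, -0.5]
contact_force: [0.3, -0.4, -1.2]
opening: 0.0226
```

servo_tool(
  plan=[
    {"linear": [0,0.1,0],"twist": [0,0,0],"fingers": 1.7},
    {"linear": [0,0.1,0],"twist": [0,0,0],"fingers": 1.7},
  ],
)

```text
time: 42.9
ee_pos: [0.3875, -0.2082, 0.0914]
ee_rot: [-0.499, 0.5, 0.502, -0.5]
contact_force: [-2.5, 2.4, 7.7]
opening: 0.0227
```

Shoulder seated (7.7 N contact). Releasing slowly and rising.

servo_tool(
  plan=[
    {"linear": [0,0,0],"twist": [0,0,0],"fingers": 2.6},
    {"linear": [0,0,0],"twist": [0,0,0],"fingers": 3.5},
    {"linear": [0,0,0],"twist": [0,0,0],"fingers": 5},
    {"linear": [0,0,0],"twist": [0,0,0],"fingers": 5},
    {"linear": [0,-3,0],"twist": [0,0,0],"fingers": 5},
    {"linear": [0,-8,0],"twist": [0,0,0],"fingers": 5},
    {"linear": [0,-13,0],"twist": [0,0,0],"fingers": 5},
    {"linear": [0,-16,-3],"twist": [0,0,0],"fingers": 5},
  ],
)

```text
time: 43.9
ee_pos: [0.4168, -0.2086, 0.2542]
ee_rot: [-0.498, 0.501, 0.502, -0.499]
contact_force: [1.4, -1.4, -0.4]
opening: 0.05
```

servo_tool(
  plan=[
    {"linear": [0,0,0],"twist": [0,0,0],"fingers": 5},
    {"linear": [0,0,0],"twist": [0,0,0],"fingers": 5},
  ],
)

```text
time: 44.15
ee_pos: [0.4161, -0.2083, 0.2535]
ee_rot: [-0.499, 0.501, 0.501, -0.499]
contact_force: [-0.2, -0.1, -0.4]
opening: 0.05
```

Run:
```python
from h import *
o=get_obs(); print(o["time"],o["ee_pos"])
r=look("r",("wrist","scene","top")); m,p,d=r["wrist"]; C=wcloud(d,m)
for n2,f in [("stylus",lambda C:(C[...,2]>.107)&(C[...,2]<.12)&(C[...,0]>.33)&(C[...,0]<.45)&(C[...,1]<-.15)&(C[...,1]>-.25))]:
    q=C[f(C)]; print(n2,len(q),q.mean(0),rect(q))
for n in ["scene","top"]:
    a=cloud(n,np.load(f"pics/{n}0d.npy")); b=cloud(n,r[n][2])
    for nm,x,y,lo,hi in [("tin",.54,.2,.03,.045),("mug",.44,-.435,.075,.095),("jar",.63,-.427,.09,.11)]:
        f=lambda C:C[(abs(C[...,0]-x)<.06)&(abs(C[...,1]-y)<.06)&(C[...,2]>lo)&(C[...,2]<hi)].mean(0).round(4)
        print(n,nm,f(a),f(b))
t=cv2.imread("pics/r_top.png")[60:290,260:360]
g=cv2.createCLAHE(3,(4,4)).apply(cv2.cvtColor(t,cv2.COLOR_BGR2GRAY))
cv2.imwrite("pics/r2.png",np.hstack([cv2.cvtColor(cv2.resize(g,(200,460)),cv2.COLOR_GRAY2BGR),cv2.resize(cv2.imread("pics/r_scene.png"),(590,460))]))
```

```text
44.15 [ 0.41606054 -0.20832363  0.25350268]
stylus 806 [ 0.38508881 -0.2088217   0.11499602] ((385.6597900390625, -208.85728454589844), (22.867534637451172, 23.17855453491211), 10.551424026489258)
scene tin [0.5427 0.1999 0.0378] [0.5428 0.1997 0.0379]
scene mug [ 0.4482 -0.4296  0.0817] [ 0.4477 -0.4298  0.0818]
scene jar [ 0.6333 -0.427   0.0996] [ 0.6334 -0.4269  0.0996]
top tin [0.5375 0.2012 0.0376] [0.5375 0.2012 0.0378]
top mug [ 0.4431 -0.4262  0.0824] [nan nan nan]
top jar [ 0.6266 -0.4234  0.0991] [ 0.6268 -0.4233  0.0992]<stdin>:9: RuntimeWarning: Mean of empty slice.
  ret = um.true_divide(
```

View pics/r2.png

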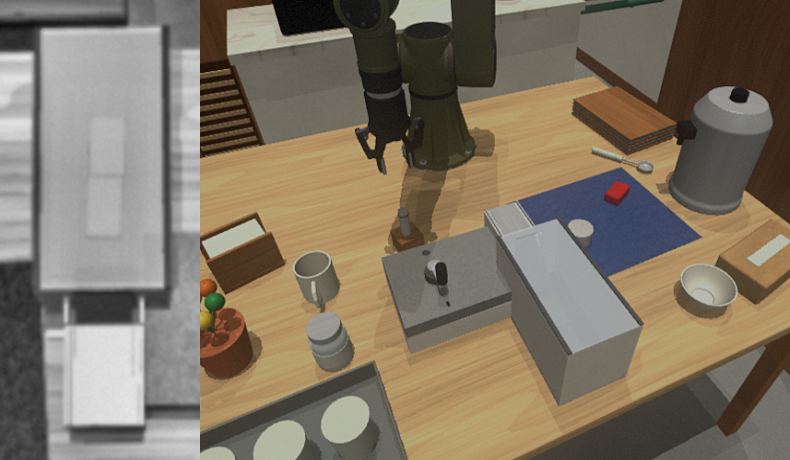

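View pics/r_wrist.png

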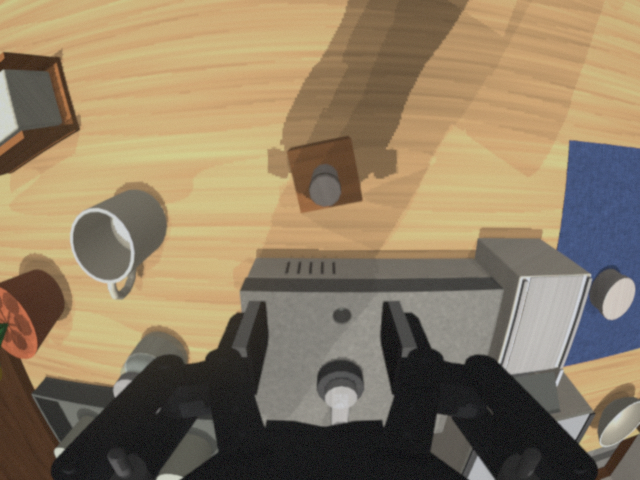

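Everything looks right, but both cases in the box sit nearer the flap than in the earlier top view. I check that directly, along with the flap.

Run:
```python
from h import *
look("s",("top","scene"))
ims=[]
for n in ["f2","j","r","s"]:
    t=cv2.imread(f"pics/{n}_top.png")[60:290,270:360]
    ims.append(cv2.resize(cv2.createCLAHE(3,(4,4)).apply(cv2.cvtColor(t,cv2.COLOR_BGR2GRAY)),(195,500)))
cv2.imwrite("pics/s2.png",np.hstack(ims))
for n in ["top","scene"]:
    C=cloud(n,np.load(f"pics/s_{n}.npy"))
    q=C[(abs(C[...,1]-.012)<.02)&(C[...,0]>.57)&(C[...,0]<.605)&(C[...,2]>.1)&(C[...,2]<.155)]
    for x in np.arange(.572,.606,.005):
        s=q[abs(q[:,0]-x)<.003]; print(n,x.round(3),len(s),np.median(s[:,2]).round(4) if len(s) else "")
```

```text
top 0.572 39 0.1095
top 0.577 53 0.1095
top 0.582 55 0.118
top 0.587 61 0.1254
top 0.592 61 0.131
top 0.597 56 0.1373
top 0.602 57 0.1434
scene 0.572 0 
scene 0.577 0 
scene 0.582 0 
scene 0.587 0 
scene 0.592 0 
scene 0.597 0 
scene 0.602 0
```

View pics/s2.png

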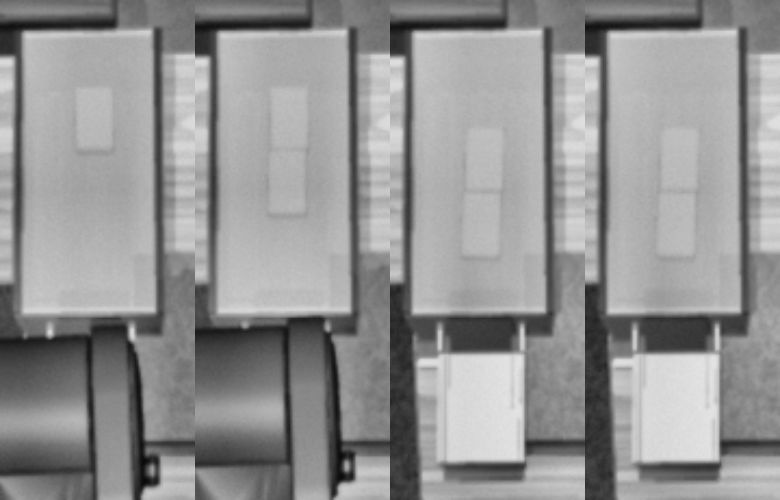

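The cases were shifted inside the box, apparently by the announced knock, and now lie still. The flap profile runs straight from the sill edge (110 mm) to the lintel, so it is shut. Handing in.

```bash
python3 -c "
from bench import *
print(finish_job())"
```

```text
the job is handed in; nothing more can be done
None
```

The whole job was done in the order asked and handed in at about 44 s of the 210 s allowed; the hand-in gave no verdict.

**What I did**
- **Cases:** I pushed the two white cases I found through the flap into the box. No third white case was visible; the red one was left alone.
- **Crank:** I wound it three turns clockwise.
- **Button:** I pressed it with the stylus pin until the force rose to 15 N with no further travel, which means it was on its stop. I did not read the button's position directly.
- **Stylus:** It is standing in its stand again.

**Last checks**
- **Box and flap:** Both cases are inside the box, and the depth profile across the flap shows it shut.
- **Crank grip:** It is within about 0.2 mm of where it started. I checked this after releasing the crank, and it looked unchanged in the final picture.
- **Stylus:** It stands upright with its top at 115 mm.
- **Tin and jar:** They have not moved, in both fixed views.
- **Mug:** It is unchanged in the scene view, to within 0.5 mm. The top view gave no reading on its rim at the end, so that check failed there.

**What disagreed**
- The white cases lay with their long axes near world x, not near world y as the text says.
- Both cases moved about 4 cm inside the box after they had dropped in. I take this to be the announced knock, and they stayed inside.
- The fixed cameras and the wrist camera differed by 2–5 mm. I used the wrist camera's positions, and the grasps confirmed them.

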